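# Charge the ball mill and select its speed

### The job

With the scoop, move at least four of the white grinding balls from the black tray into the mill's steel jar, spilling none and never touching a ball with the gripper; the others stay in the tray. Only then turn the mill's selector so that its pointer is at the red dot. Stand the scoop back in the middle of its black mat, bowl down, and leave the other things on the bench as they are.

Things in the scene. Friction and masses are not known exactly. Their poses are not given: they have to be found in the camera images.
- scoop: loose scoop, 0.2 kg. Origin: centre of the underside of its steel bowl; x out of the open front, z up as it stands. Bowl 70 long (x +-35), 76 wide, sides 24 and back wall 30 high, sheet 2.5. Red flat handle in the x-z plane, 14 thick (y) x 22, 125 long, from its foot at (-37, 0, 16) leaning back 35 degrees from z: direction (-0.574, 0, 0.819)
- scoop_grip (a point): point to hold the scoop: on the handle's centre line, 85 along it from its foot, 40 below its free end; in the scoop's frame (-86, 0, 86); axes are the scoop's
- scoop_lip (a point): middle of the lower front edge of the scoop's bowl, in the scoop's frame (35, 0, 0); axes are the scoop's
- mat: fixed black rubber mat where the scoop stands, 160 (x) x 130 (y) x 4 thick. Origin: centre of its underside on the bench
- tray: fixed black tray holding the balls. Origin on the bench, x to its far end. Inside x -90 to 110, y +-66. Flat floor, 6 above the bench; from x = 65 a 45 degree ramp rises to the far wall. Far and side walls 52 high, near wall 32. Upright funnel walls narrow the inside from y +-66 at x = 25 to +-45 from x = 70 on. Balls lie near the far end
- tray_end (a point): middle of the line where the tray's floor meets the ramp: in the tray's frame (65, 0, 6); axes are the tray's
- tray_mid (a point): middle of the tray at bench height: in the tray's frame (10, 0, 0)
- mill: fixed white ball mill with a red band, 250 (x) x 170 (y) x 60 high (deck). Origin: centre of its underside. Carries an open steel jar on its deck at x = 50 and the selector at x = -68 (both y = 0), with coloured dots on the deck around the selector
- jar_mid (a point): on the axis of the round steel grinding jar (inner diameter 106, wall 4, inside 55 deep), 20 above its inner floor, 85 above the bench
- jar_rim (a point): centre of the jar's mouth, 120 above the bench
- selector (a joint): angle of the black selector knob, rad, growing clockwise seen from above, range 0 to 2.1, stays where it is left. White pointer line on one end of the bar; at 0 it points along the mill's -x to the white dot; yellow dot at 0.65, red dot at 1.30, blue dot at 1.95
- selector_grip (a point): on the selector's axis, at the height to grip, 97 above the bench. The grip is a bar 42 long x 14 thick x 32 tall, top 104 above the bench; this point turns with it: its x axis lies along the bar and the pointer is at -x
- reagent: amber jar with blue cap, 54 across x 110, loose bystander; origin under its centre
- beaker: glass beaker, 64 across x 85, loose bystander; origin under its centre
- slidebox: purple slide box, 85 x 60 x 32, loose bystander; origin under its centre
- sampletub: clear jar with white cap, 60 across x 60, loose bystander; origin under its centre
- marker: marker pen lying on the bench, 125 long, 17 thick, loose bystander; origin under its middle
- ball0_center (a point): centre of a white ceramic grinding ball, 20 in diameter, 25 g, one of six alike
- ball1_center (a point): centre of a white ceramic grinding ball, 20 in diameter, 25 g, one of six alike
- ball2_center (a point): centre of a white ceramic grinding ball, 20 in diameter, 25 g, one of six alike
- ball3_center (a point): centre of a white ceramic grinding ball, 20 in diameter, 25 g, one of six alike
- ball4_center (a point): centre of a white ceramic grinding ball, 20 in diameter, 25 g, one of six alike
- ball5_center (a point): centre of a white ceramic grinding ball, 20 in diameter, 25 g, one of six alike
Mind the look-alikes: they are no part of the job. Of the things shaped like the mat, the black one is meant.

How it is judged:
By the outcome, as a careful person would: the job done as asked, in the order asked, and still so for the second after the job is handed in, with the robot touching nothing.
It also fails if it takes over 70 s, if anything falls off the work surface, if the arm or the gripper's body presses on something with over 40 N, if the wrist force passes 120 N, or if a joint passes its speed limit or range.

### The arm

A 6-joint arm with a two-finger parallel gripper is mounted at the origin on the work surface. World frame = base frame: x ahead of the robot, y to its left, z up, the work surface at z = 0. Lengths are in m, angles in degrees, forces in N, time in s.
With the tool pointing down it reaches from about 0.25 to 0.775 m from the base axis. Payload 4 kg.
Tool frame: the origin (TCP) lies at the very end of the fingers, on their centre line; the grasp point (between the pads) lies 19 mm behind it; y points along the fingers, x is the direction in which the jaws open and shut, and the axes are right-handed (so a half turn about y gives the same grasp; the last joint's range is limited). The gripper opens to 94 mm and grips with 3 to 60 N. Pads are 16 mm wide; open, the fingers measure 119 mm over their backs; the gripper's body (75 mm by 177 mm) begins 78 mm behind the grasp point.
Start: joints at [-79.188, 4.996, 78.535, -0, 96.463, -5.907], TCP at [0.158, -0.527, 0.206] pointing down, gripper open.
Joint ranges: [-177.83, 177.83], [-43.37, 116.18], [15.69, 146.23], [-61.86, 241.86], [9.47, 152.12], [-147.06, 147.06]. Speed limits (degrees/s): [159.86, 159.86, 180, 180, 180, 180].

### API

Orientations are given as [roll, pitch, yaw] about the fixed x, y, z axes, in that order (R = Rz(yaw) Ry(pitch) Rx(roll)).
In Python, from station import r, optics gives the robot as it stands.
- The arm moves only by the tool move_arm, never from a script. Its argument "series" is a list that holds one entry, the list of rows, each a list of 7 numbers: the turn, a rotation vector about the tool's x, y, z in rad, then the shift along the tool's x, y, z in m, then the gripper's target within -1 to 1 (shut at 1, half-way at 0, fully open at -1). In form: [[[ax, ay, az, x, y, z, fingers], ...]]. A call has 1 to 10 rows; each row is the pose to reach, as a shift and turn from the pose commanded when the call began, along the tool's axes at that moment; what a row does not reach only later rows make up. A row lasts 1/10 s, in which the tool goes at most 50 mm and 8.59 degrees, less where a joint would pass 70% of its speed; a pose out of reach is approached as far as the arm can. A call with a gripper value outside its range is refused whole. The fingers move at their own pace and stop on an object; the grip force is fixed at half the most. Time passes only in rows, so rows that repeat a pose let the fingers close. It gives the time, the measured TCP pose, the force and the opening at its end, in the units of the state.
- r.get_obs(): the state, without advancing time (a new reading comes with each control period).
- optics.get_image(name): name is "scene" or "top"; returns a dict with "color" (400x640x3 uint8, blue, green, red), "K" (3x3 intrinsics, pixels), "distortion" ([k1, k2, p1, p2, k3] as OpenCV has them; the pictures are not rectified), "position" and "rotation" of the camera in the world. Camera axes: x right, y up, looking along -z (the intrinsics and any distortion apply to the point x, -y, -z); pixel columns grow to the right and rows downward; lengths in m; the calibration is good to about 2 mm. A picture is of the moment at which its call begins. There is no depth.
- r.close_job(): hands the job in, once; it reports no verdict.
The state is a dict: "clock": time; "joints": joint angles; "qd": joint speeds; "tau": joint torques, N m; "tool_pos": TCP position; "ee_rot": TCP orientation; "ft_force": force on the tool from outside, world axes, zero at the start; "wrist_torque": the same for the moment, N m; "finger_gap": finger opening in m.
Only numpy, scipy, OpenCV 4.12 (cv2) and the standard library are available. Lean on these libraries where they do the work, as an engineer would, in place of code of your own. Each camera call takes 0.05 s, during which the arm holds its last target. There are 200 camera calls.

## Working session

There is one attempt and no reset: what is moved stays moved. The work goes in short steps, Python scripts to look and compute and a tool call to move; the robot and the scene stay as the last step left them, time stands still between calls to the robot, and variables do not carry over. Pictures are saved under pics/ and viewed, about 8 in all and at most 12, crops included, and the job is handed in when it is done.

Besides the shell and the picture viewer there is one more tool, called after "Emit:" as name([rows], argument=value, ...), one row to a line, values as JSON. move_arm: Moves the arm, as the interface text tells. Its arguments: {"type":"object","properties":{"series":{"type":"array","items":{"type":"array","items":{"type":"array","items":{"type":"number"}}}}},"required":["series"]}

```bash
mkdir -p pics; ls
python3 - <<'E'
from station import r, optics
import cv2
for n in("scene","top"):
    d=optics.get_image(n); cv2.imwrite(f"pics/{n}0.png",d["color"]); print(n,d["K"],d["distortion"],d["position"],d["rotation"])
print(r.get_obs())
E
```

```text
pics
scene [[408.3551068    0.         317.3262178 ]
 [  0.         408.3551068  200.76676389]
 [  0.           0.           1.        ]] [-0.08969427  0.          0.          0.          0.        ] [ 1.01946532 -0.01499235  0.79852157] [36.37495863  0.72823931 89.13811579]
top [[360.99875942   0.         327.0044927 ]
 [  0.         360.99875942 196.14405692]
 [  0.           0.           1.        ]] [-0.04204744  0.          0.          0.          0.        ] [ 0.36857097 -0.01078059  0.93311982] [  9.77137368   0.14074193 -90.06056883]
{'clock': 0.1, 'joints': array([-7.91876373e+01,  5.03517890e+00,  7.86129205e+01,  8.39709873e-05,
        9.64619533e+01, -5.90781909e+00]), 'qd': array([-0.00616102, -0.13279266, -0.23541669,  0.02958543, -0.01648687,
       -0.00670355]), 'tau': array([ 1.33107416e-03, -3.41250801e+01, -3.03302336e+01,  7.20529351e-02,
        3.04063875e-02, -9.42688325e-05]), 'tool_pos': array([ 0.15813541, -0.52628487,  0.20444633]), 'ee_rot': array([-89.98858944,   0.10945962, -73.27979791]), 'ft_force': array([ 0.15324144, -0.20766059, -0.07708354]), 'wrist_torque': array([ 0.01239801, -0.05298887, -0.00677711]), 'finger_gap': 0.0938558773312658}
```

View pics/scene0.png

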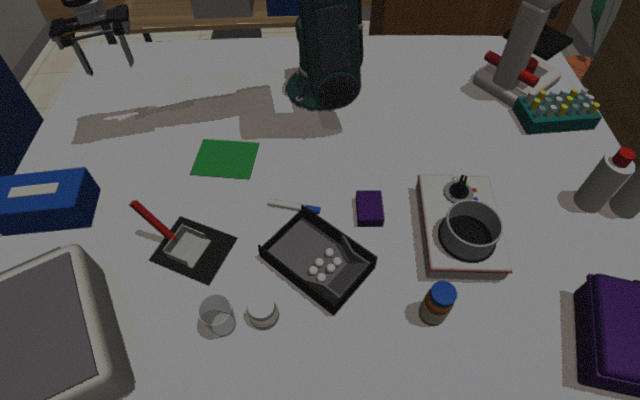

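View pics/top0.png

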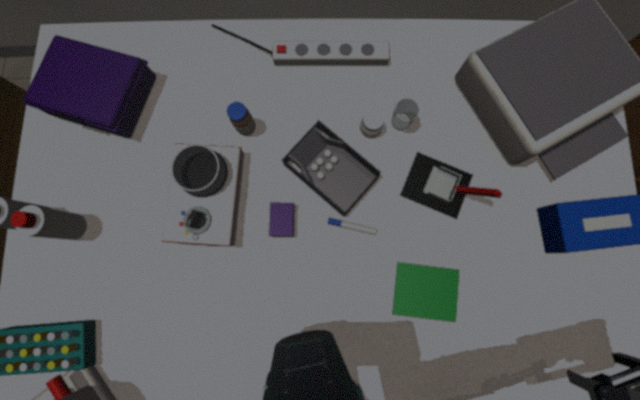

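The scene view shows the scoop on the black mat at (190,245), the tray at (318,257), balls near (325,265), the mill at (462,225), and the selector at (460,190). In the top view they are at (440,185), (330,168), balls (323,163), mill (203,195), and selector (197,220). I'll crop in for corner measurements.

Run:
```python
import cv2,numpy as np
def crop(f,x,y,w,h,s): return cv2.convertScaleAbs(cv2.resize(cv2.imread(f)[y:y+h,x:x+w],None,fx=s,fy=s,interpolation=cv2.INTER_CUBIC),alpha=1.5,beta=15)
def grid(im,x,y,s):
    h,w=im.shape[:2]
    for i in range((-x)%10,int(w/s)+1,10):
        cv2.line(im,(int(i*s),0),(int(i*s),6),(0,0,255),1); cv2.putText(im,str(x+i),(int(i*s),16),0,.35,(0,0,255),1)
    for j in range((-y)%10,int(h/s)+1,10):
        cv2.line(im,(0,int(j*s)),(6,int(j*s)),(0,0,255),1); cv2.putText(im,str(y+j),(8,int(j*s)+4),0,.35,(0,0,255),1)
    return im
def mk(f,x,y,w,h,s): return grid(crop(f,x,y,w,h,s),x,y,s)
T="pics/top0.png";S="pics/scene0.png"
a=mk(T,270,115,240,105,3.33); cv2.imwrite("pics/c1.png",np.vstack([a[:,:799]]))
b=mk(T,155,135,95,115,5); c=mk(S,410,165,105,115,3); c=mk(S,410,165,64,115,5)
cv2.imwrite("pics/c2.png",np.hstack([b,c]))
```

```text
(no output)
```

View pics/c1.png

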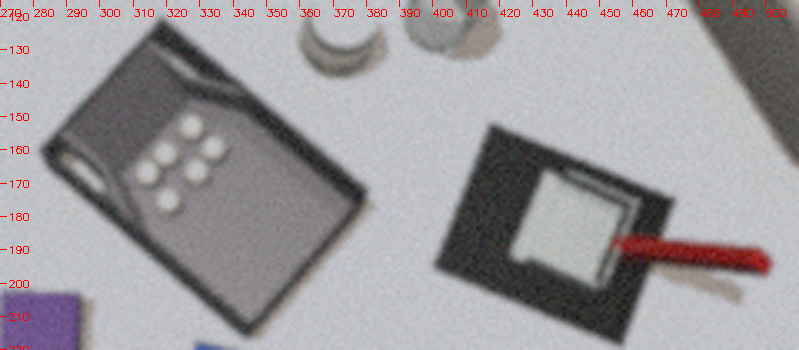

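View pics/c2.png

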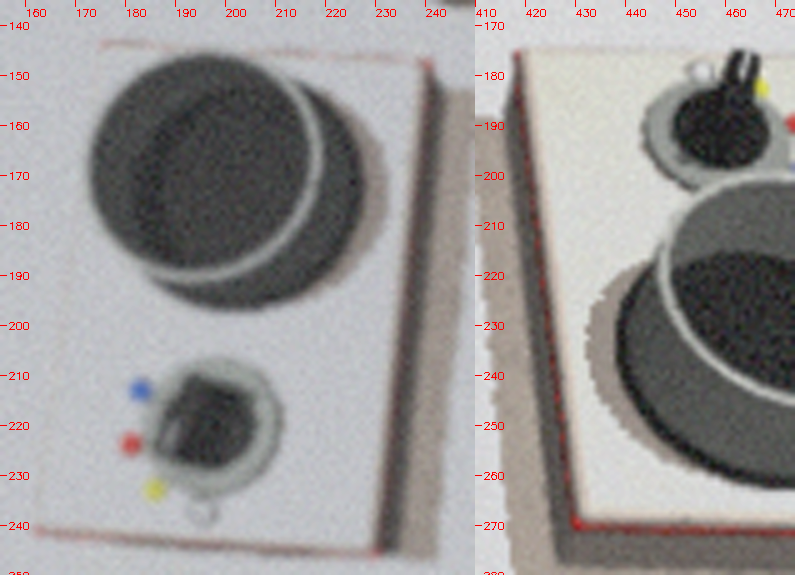

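Crop 1 shows mat corners (417,152), (472,175), (457,218), (401,195). It also has the scoop's lip corners (434,166) and (424,192), the handle end (501,194), and tray corners (318,122), (283,163), (379,173), (345,215). Crop 2 shows deck corners (240,147), (230,245), (162,241), the dots, and the pointer bar near (189,222). Next is the pose fit.

```bash
cat > h.py <<'E'
import numpy as np, cv2
from scipy.spatial.transform import Rotation as R
from scipy.optimize import least_squares
def cam(d):
    Rc=R.from_euler('xyz',d["rotation"],degrees=True).as_matrix()
    M=np.diag([1,-1,-1])@Rc.T
    return cv2.Rodrigues(M)[0],-M@np.array(d["position"]),np.array(d["K"]),np.array(d["distortion"])
TOP=cam(dict(K=[[360.99875942,0,327.0044927],[0,360.99875942,196.14405692],[0,0,1]],distortion=[-0.04204744,0,0,0,0],position=[0.36857097,-0.01078059,0.93311982],rotation=[9.77137368,0.14074193,-90.06056883]))
SC=cam(dict(K=[[408.3551068,0,317.3262178],[0,408.3551068,200.76676389],[0,0,1]],distortion=[-0.08969427,0,0,0,0],position=[1.01946532,-0.01499235,0.79852157],rotation=[36.37495863,0.72823931,89.13811579]))
def proj(c,P): return cv2.projectPoints(np.atleast_2d(np.float64(P)),*c)[0][:,0]
def unproj(c,px,z):
    u=cv2.undistortPoints(np.float64([px]),c[2],c[3])[0]
    M=cv2.Rodrigues(c[0])[0]; o=-M.T@c[1]
    d=np.c_[u,np.ones(len(u))]@M
    return o+d*((z-o[2])/d[:,2])[:,None]
def place(p,P,z0=0):
    c,s=np.cos(p[2]),np.sin(p[2]); P=np.atleast_2d(P)
    return np.c_[p[0]+c*P[:,0]-s*P[:,1],p[1]+s*P[:,0]+c*P[:,1],P[:,2]+z0]
def fit(obs,g,z0=0):
    # obs: list of (cam, local pts, px)
    f=lambda p:np.concatenate([(proj(c,place(p,np.float64(P),z0))-np.float64(q)).ravel() for c,P,q in obs])
    s=least_squares(f,g,loss='soft_l1'); return s.x,f(s.x).reshape(-1,2)
E
cat > f1.py <<'E'
from h import *
np.set_printoptions(precision=4,suppress=True)
def c1(*a): return [(270+x/3.33,115+y/3.33) for x,y in a]
def c2(*a): return [(155+x/5,135+y/5) for x,y in a]
mat=c1((491,125),(674,201),(622,344),(435,265))
m=unproj(TOP,mat,.004);print("mat",m[:,:2],m.mean(0),np.linalg.norm(np.diff(m,axis=0),axis=1))
t=unproj(TOP,c1((160,22),(43,160)),.052);n=unproj(TOP,c1((250,335),(365,195)),.032)
print("tray far",t,"near",n,"w",np.linalg.norm(t[0]-t[1]),np.linalg.norm(n[0]-n[1]),"len",np.linalg.norm(t.mean(0)[:2]-n.mean(0)[:2]))
d=t.mean(0)-n.mean(0);print("yaw",np.degrees(np.arctan2(d[1],d[0])))
print("balls",unproj(TOP,c1((191,126),(165,153),(147,172),(213,147),(196,170),(168,200)),.016))
k=unproj(TOP,c2((427,62),(377,552),(35,532),(103,43)),.06);print("mill",k,k.mean(0),np.linalg.norm(np.diff(k,axis=0),axis=1))
D=unproj(TOP,c2((202,512),(155,490),(132,445),(140,390)),.06);print("dots",D)
# rim circle left/right/top/bottom extremes
rc=unproj(TOP,c2((90,165),(322,150),(200,53),(195,283)),.12);print("rim",rc)
lip=c1((546,170),(512,258));he=c1((768,262))
s,res=fit([(TOP,[(.035,-.038,0),(.035,.038,0)],lip),(TOP,[(-.037-.125*.574,0,.016+.125*.819)],he)],[.39,-.3,1.2],.004)
print("scoop",s,np.degrees(s[2]),res)
s2,res=fit([(TOP,[(.035,-.038,0),(.035,.038,0)][::-1],lip),(TOP,[(-.037-.125*.574,0,.016+.125*.819)],he)],[.39,-.3,1.2],.004)
print("scoop flip",s2,np.degrees(s2[2]),res)
E
python3 f1.py
```

```text
mat [[ 0.6466 -0.2507]] [ 0.6466 -0.2507  0.004 ] []Traceback (most recent call last):
  File "f1.py", line 8, in <module>
    print("tray far",t,"near",n,"w",np.linalg.norm(t[0]-t[1]),np.linalg.norm(n[0]-n[1]),"len",np.linalg.norm(t.mean(0)[:2]-n.mean(0)[:2]))
                                                        ~^^^
IndexError: index 1 is out of bounds for axis 0 with size 1
```

```bash
sed -i 's/np.float64(\[px\]),c\[2\],c\[3\])\[0\]/np.float64(px).reshape(-1,1,2),c[2],c[3])[:,0]/' h.py; python3 f1.py
```

```text
mat [[ 0.6466 -0.2507]
 [ 0.584  -0.3946]
 [ 0.4697 -0.3456]
 [ 0.5325 -0.2013]] [ 0.5582 -0.2981  0.004 ] [0.157  0.1244 0.1573]
tray far [[0.715  0.0141 0.052 ]
 [0.6051 0.1022 0.052 ]] near [[ 0.4741 -0.054   0.032 ]
 [ 0.5823 -0.1436  0.032 ]] w 0.14086752523685425 0.14040824657466688 len 0.20496936504301635
yaw 49.97503743263708
balls [[ 0.6423 -0.0097  0.016 ]
 [ 0.6202  0.0108  0.016 ]
 [ 0.6048  0.0249  0.016 ]
 [ 0.6251 -0.0271  0.016 ]
 [ 0.6064 -0.0136  0.016 ]
 [ 0.5823  0.0083  0.016 ]]
mill [[0.644  0.2095 0.06  ]
 [0.3989 0.224  0.06  ]
 [0.408  0.3919 0.06  ]
 [0.655  0.3759 0.06  ]] [0.5265 0.3004 0.06  ] [0.2455 0.1682 0.2475]
dots [[0.4179 0.3103 0.06  ]
 [0.4285 0.334  0.06  ]
 [0.4504 0.3468 0.06  ]
 [0.4775 0.3446 0.06  ]]
rim [[0.5759 0.3511 0.12  ]
 [0.5827 0.2419 0.12  ]
 [0.6301 0.3025 0.12  ]
 [0.5197 0.2978 0.12  ]]
scoop [ 0.5588 -0.3096  1.1435] 65.52034758018017 [[ 0.1762  0.5297]
 [-0.1612 -0.2849]
 [-0.0112 -0.1624]]
scoop flip [ 0.5049 -0.3018  1.6596] 95.08669630796766 [[-5.8458 54.5507]
 [ 0.4321 -0.6326]
 [ 0.6365 -0.506 ]]
```

```bash
cat > ov.py <<'E'
from h import *
P=dict(scoop=(.5588,-.3096,np.radians(65.5)),mat=(.5582,-.2981,np.radians(66.5)),mill=(.5265,.3004,np.radians(-3.6)))
c,s=np.cos(np.radians(50.3)),np.sin(np.radians(50.3)); P['tray']=(.5941-.01*c,-.0203-.01*s,np.radians(50.3))
def rect(x0,x1,y,z): return [(x0,-y,z),(x1,-y,z),(x1,y,z),(x0,y,z),(x0,-y,z)]
a=np.array
u=a([-.574,0,.819]);v=a([.819,0,.574]);f=a([-.037,0,.016]);e=f+.125*u
W=[('scoop',.004,rect(-.035,.035,.038,0)),('scoop',.004,[(.035,-.038,0),(.035,-.038,.024),(-.035,-.038,.024),(-.035,.038,.024),(.035,.038,.024),(.035,.038,0)]),
('scoop',.004,[f+.011*v,e+.011*v,e-.011*v,f-.011*v]),('mat',.004,rect(-.08,.08,.065,0)),
('tray',0,rect(-.09,.065,.066,.006)),('tray',0,[(.065,-.066,.006),(.065,.066,.006)]),('tray',0,[(-.094,.07,.032),(-.094,-.07,.032)]),('tray',0,[(.025,.066,.052),(.07,.045,.052),(.11,.045,.052),(.11,-.045,.052),(.07,-.045,.052),(.025,-.066,.052)]),
('mill',.06,rect(-.125,.125,.085,0)),('mill',.12,[(.05+.053*np.cos(t),.053*np.sin(t),0) for t in np.linspace(0,6.3,40)])]
def draw(f,cam,x,y,w,h,sc,th=()):
    im=cv2.convertScaleAbs(cv2.resize(cv2.imread(f)[y:y+h,x:x+w],None,fx=sc,fy=sc,interpolation=cv2.INTER_CUBIC),alpha=1.5,beta=15)
    L=[(n,z,l,(0,255,0)) for n,z,l in W]
    for q,col in th:
        cc,ss=np.cos(-q),np.sin(-q)
        L.append(('mill',.104,[(-.068+cc*p-ss*r_,ss*p+cc*r_,0) for p,r_ in((-.021,-.007),(.021,-.007),(.021,.007),(-.021,.007),(-.021,-.007))],col))
    for n,z,l,col in L:
        q=(proj(cam,place(P[n],np.float64(l),z))-(x,y)+.5)*sc
        cv2.polylines(im,[np.int32(q*8)],False,col,1,cv2.LINE_AA,3)
    return im
E
python3 - <<'E'
from ov import *
S="pics/scene0.png";T="pics/top0.png"
a=draw(S,SC,125,190,255,125,3); b=draw(T,TOP,270,115,240,65,3)
th=((.3,(255,0,255)),(.65,(0,255,255)))
c=np.hstack([draw(T,TOP,170,200,52,45,7,th),draw(S,SC,435,165,55,45,7,th)])
b=draw(T,TOP,270,115,240,105,2.2)
w=765; pad=lambda i:cv2.copyMakeBorder(i[:, :w],0,0,0,w-min(w,i.shape[1]),0)
cv2.imwrite("pics/o1.png",np.vstack([pad(a),pad(b)])[:600]); cv2.imwrite("pics/o2.png",c)
from h import *
B=np.array([[.6423,-.0097],[.6202,.0108],[.6048,.0249],[.6251,-.0271],[.6064,-.0136],[.5823,.0083]])-P['tray'][:2]
t=P['tray'][2];print(P['tray'],B@np.array([[np.cos(t),-np.sin(t)],[np.sin(t),np.cos(t)]]))
E
```

```text
(np.float64(0.587712321824844), np.float64(-0.02799399555046895), np.float64(0.8779006137531478)) [[ 0.04894424 -0.03031412]
 [ 0.05060017 -0.00021565]
 [ 0.05161168  0.02063973]
 [ 0.02456989 -0.02819501]
 [ 0.02301182 -0.00518387]
 [ 0.02446737  0.02734767]]
```

View pics/o1.png

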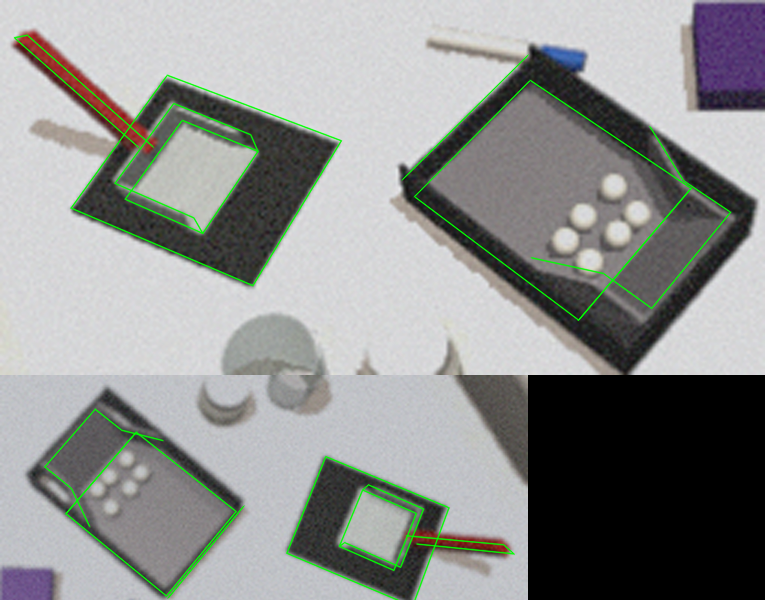

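View pics/o2.png

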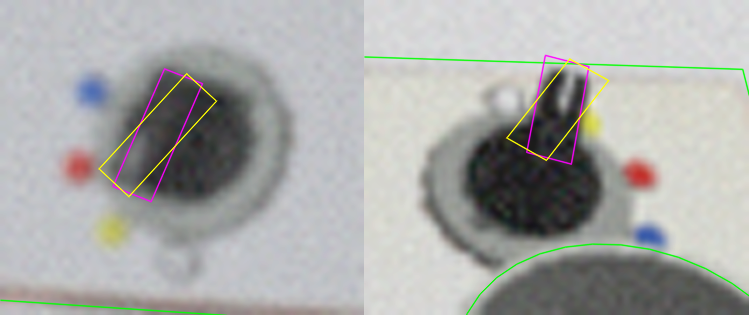

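The scoop and mat wireframes fit both views within about 1 px. The selector bar is at about 0.35 rad, with the pointer between the white and yellow dots. The tray wireframe is a few mm off because its side walls end 52 high, so I'll refit it.

Run:
```python
from h import *
np.set_printoptions(precision=4,suppress=True)
def c1(*a): return np.array([(269.5+x/3.33,114.5+y/3.33) for x,y in a])
top=c1((160,22),(43,160),(250,335),(365,195))
sc=np.array([(124.5+x/3,189.5+y/3) for x,y in((757,203),(628,373),(403,165),(533,43))])
# order: far right(-y), far left(+y), near left, near right ; scene: far -y is? test both
t=unproj(TOP,top,.052); print(t); print(unproj(SC,sc,.052))
def f(p,full=False):
    w=p[3]; L=np.array([(.11+w,-.066-w,.052),(.11+w,.066+w,.052),(-.09-w,.066+w,.052),(-.09-w,-.066-w,.052)])
    Q=place(p,L); r=np.r_[(proj(TOP,Q)-top),(proj(SC,Q)-sc[[1,0,3,2]])]
    return r if full else r.ravel()
s=least_squares(f,[.587,-.028,.878,.004]);print(s.x,np.degrees(s.x[2]));print(f(s.x,True))
```

```text
[[ 0.7163  0.0154  0.052 ]
 [ 0.6064  0.1035  0.052 ]
 [ 0.473  -0.0519  0.052 ]
 [ 0.5788 -0.1394  0.052 ]]
[[ 0.617   0.1044  0.052 ]
 [ 0.7365  0.0111  0.052 ]
 [ 0.5813 -0.1416  0.052 ]
 [ 0.4772 -0.0506  0.052 ]]
[ 0.5928 -0.0262  0.843   0.0054] 48.2996355452461
[[ 1.1293 -2.3917]
 [-1.474  -3.7616]
 [-0.7983 -1.1983]
 [ 2.1479 -1.4698]
 [ 0.4583 -6.8407]
 [ 1.442  -0.3636]
 [ 0.2977 -0.4473]
 [-1.5961  0.5636]]
```

```bash
cat >> h.py <<'E'
def tri(a,b):
    A=[];
    for c,px in((TOP,a),(SC,b)):
        p0=unproj(c,[px],0)[0];p1=unproj(c,[px],.3)[0];A.append((p0,p1-p0))
    (p,d),(q,e)=A; s=np.linalg.lstsq(np.c_[d,-e],q-p,rcond=None)[0]
    return p+d*s[0],q+e*s[1]
E
python3 - <<'E'
from h import *
print(tri((533,152),(88,250)),tri((527,162),(105,262)))
print(unproj(TOP,[(527,162),(458,80),(540,240),(540,205)],0),unproj(TOP,[(527,162),(540,205)],.1), unproj(SC,[(130,380),(98,185)],0.0))
E
```

```text
(array([ 0.61728758, -0.50332066,  0.10880473]), array([ 0.61574965, -0.48458501,  0.09714588])) (array([ 0.6081499 , -0.51930899,  0.05105877]), array([ 0.60677127, -0.48133124,  0.02878927]))
[[ 6.22018102e-01 -5.48745540e-01  0.00000000e+00]
 [ 8.59190670e-01 -3.76320974e-01 -1.11022302e-16]
 [ 4.12497753e-01 -5.63513892e-01  0.00000000e+00]
 [ 5.04642491e-01 -5.72610663e-01  0.00000000e+00]] [[ 0.59485684 -0.49109325  0.1       ]
 [ 0.49006006 -0.51240081  0.1       ]] [[ 8.45843006e-01 -3.78926969e-01  0.00000000e+00]
 [ 3.66421044e-01 -5.84825469e-01  1.11022302e-16]]
```

```bash
cat > mv.py <<'E'
from h import *
from station import r
np.set_printoptions(precision=4,suppress=True)
def now():
    o=r.get_obs(); return R.from_euler('xyz',o["ee_rot"],degrees=True),np.array(o["tool_pos"])
# scoop frame (heading h deg, pitch p deg lip-up) -> rotation ; tool in scoop frame
RT=np.array([[0,.574,.819],[-1,0,0],[0,-.819,.574]])  # columns: tool x,y,z in scoop axes
GRIP=np.array([-.0858,0,.0856])
def scoopR(h,p=0): return R.from_euler('ZY',[h,-p],degrees=True)
def tool(pos,h,p=0,pt=(0,0,0),back=0,off=None):
    """tool pose with scoop point pt at pos; off=(Rot, tcp) of the tool in scoop frame if measured"""
    S=scoopR(h,p)
    Rt,tc=off if off else (R.from_matrix(RT),GRIP+.019*RT[:,1])
    return S*Rt, np.array(pos)+S.apply(tc-np.array(pt)-back*Rt.as_matrix()[:,1])
def rows(wps,grip,start=None):
    """wps: list of (Rot,pos,nrows). prints rows from measured pose"""
    R0,p0=start or now(); prevR,prevp=R0,p0; out=[]
    for Rw,pw,n in wps:
        dr=(prevR.inv()*Rw).as_rotvec()
        for k in range(1,n+1):
            a=k/n; Rk=prevR*R.from_rotvec(dr*a); pk=prevp+(pw-prevp)*a
            out.append(np.r_[(R0.inv()*Rk).as_rotvec(),R0.inv().apply(pk-p0),grip])
        print("wp turn deg %.1f dist mm %.1f rows %d"%(np.degrees(np.linalg.norm(dr)),1e3*np.linalg.norm(pw-prevp),n))
        prevR,prevp=Rw,pw
    print("["+",".join("["+",".join("%g"%round(float(v),4) for v in q)+"]" for q in out)+"]")
H0=65.5; SP=np.array([.5588,-.3096,.004])
E
python3 - <<'E'
from mv import *
R1,p1=tool(SP,H0,back=.16); R2,p2=tool(SP,H0,back=.075); R3,p3=tool(SP,H0)
print(p1,p2,p3)
rows([(R1,p1+[-.03,0.02,0.02],8)],-1);
E
```

```text
[ 0.4897 -0.4613  0.2051] [ 0.5099 -0.4169  0.1355] [ 0.5277 -0.3778  0.074 ]
wp turn deg 59.4 dist mm 313.9 rows 8
[[0.0716,-0.1031,0.0323,0.0007,-0.0026,0.0392,-1],[0.1431,-0.2061,0.0646,0.0013,-0.0051,0.0783,-1],[0.2147,-0.3092,0.0969,0.002,-0.0077,0.1175,-1],[0.2862,-0.4123,0.1292,0.0027,-0.0103,0.1566,-1],[0.3578,-0.5153,0.1615,0.0033,-0.0129,0.1958,-1],[0.4294,-0.6184,0.1938,0.004,-0.0154,0.2349,-1],[0.5009,-0.7215,0.2261,0.0047,-0.018,0.2741,-1],[0.5725,-0.8245,0.2583,0.0053,-0.0206,0.3132,-1]]
```

Emit:
move_arm([
  [[0.5725,-0.8245,0.2583,0.005,-0.0206,0.313,-1],[0.5725,-0.8245,0.2583,0.005,-0.0206,0.313,-1],[0.5725,-0.8245,0.2583,0.005,-0.0206,0.313,-1],[0.5725,-0.8245,0.2583,0.005,-0.0206,0.313,-1],[0.5725,-0.8245,0.2583,0.005,-0.0206,0.313,-1],[0.5725,-0.8245,0.2583,0.005,-0.0206,0.313,-1],[0.5725,-0.8245,0.2583,0.005,-0.0206,0.313,-1],[0.5725,-0.8245,0.2583,0.005,-0.0206,0.313,-1],[0.5725,-0.8245,0.2583,0.005,-0.0206,0.313,-1],[0.5725,-0.8245,0.2583,0.005,-0.0206,0.313,-1]],
])

```text
clock: 1.1
tool_pos: [0.4586, -0.4418, 0.2269]
ee_rot: [-55.2, -0.1, -24.6]
ft_force: [-0.4, 0.2, -0.1]
finger_gap: 0.0938
```

Run:
```python
from mv import *
o=r.get_obs();print(o["clock"],o["joints"],o["tool_pos"],o["ee_rot"],o["ft_force"])
R2,p2=tool(SP,H0,back=.075); R3,p3=tool(SP,H0)
rows([(R2,p2,3)],-1); rows([(R2,p2,3),(R3,p3,6)],-1)
```

```text
1.1 [-63.4586  28.8363  53.2895  30.2521 117.8057 -29.2414] [ 0.4586 -0.4418  0.2269] [-55.1629  -0.0709 -24.6272] [-0.3882  0.1688 -0.1271]
wp turn deg 0.2 dist mm 107.7 rows 3
[[0.0011,-0.0004,0.0008,0.0121,0.0334,-0.0054,-1],[0.0022,-0.0007,0.0015,0.0241,0.0668,-0.0108,-1],[0.0033,-0.0011,0.0023,0.0362,0.1002,-0.0161,-1]]
wp turn deg 0.2 dist mm 107.7 rows 3
wp turn deg 0.0 dist mm 75.0 rows 6
[[0.0011,-0.0004,0.0008,0.0121,0.0334,-0.0054,-1],[0.0022,-0.0007,0.0015,0.0241,0.0668,-0.0108,-1],[0.0033,-0.0011,0.0023,0.0362,0.1002,-0.0161,-1],[0.0033,-0.0011,0.0023,0.0361,0.1127,-0.0161,-1],[0.0033,-0.0011,0.0023,0.0361,0.1252,-0.0161,-1],[0.0033,-0.0011,0.0023,0.0361,0.1377,-0.016,-1],[0.0033,-0.0011,0.0023,0.0361,0.1502,-0.016,-1],[0.0033,-0.0011,0.0023,0.036,0.1627,-0.0159,-1],[0.0033,-0.0011,0.0023,0.036,0.1752,-0.0159,-1]]
```

Emit:
move_arm([
  [[0.003,-0.001,0.002,0.036,0.067,-0.016,-1],[0.003,-0.001,0.002,0.036,0.1,-0.016,-1],[0.003,-0.001,0.002,0.036,0.1,-0.016,-1],[0.003,-0.001,0.002,0.036,0.115,-0.016,-1],[0.003,-0.001,0.002,0.036,0.13,-0.016,-1],[0.003,-0.001,0.002,0.036,0.145,-0.016,-1],[0.003,-0.001,0.002,0.036,0.16,-0.016,-1],[0.003,-0.001,0.002,0.036,0.175,-0.016,-1],[0.003,-0.001,0.002,0.036,0.175,-0.016,-1]],
])

```text
clock: 2.0
tool_pos: [0.5281, -0.3752, 0.0713]
ee_rot: [-54.8, 0.2, -24.3]
ft_force: [0.3, -0.2, -0.4]
finger_gap: 0.0942
```

Run:
```python
from mv import *
from station import optics
print(tool(SP,H0)[1])
a=optics.get_image("scene")["color"];b=optics.get_image("top")["color"]
o=r.get_obs();print(o["clock"],o["tool_pos"],o["ee_rot"],o["ft_force"])
k=lambda i,x,y,w,h,s:cv2.convertScaleAbs(cv2.resize(i[y:y+h,x:x+w],None,fx=s,fy=s,interpolation=cv2.INTER_CUBIC),alpha=1.4)
cv2.imwrite("pics/g1.png",np.hstack([k(a,100,150,130,140,3),k(b,400,140,130,140,3)]))
```

```text
[ 0.5277 -0.3778  0.074 ]
2.1 [ 0.5285 -0.377   0.0732] [-54.8773   0.0241 -24.3736] [-0.4543  0.1599  0.0858]
```

View pics/g1.png

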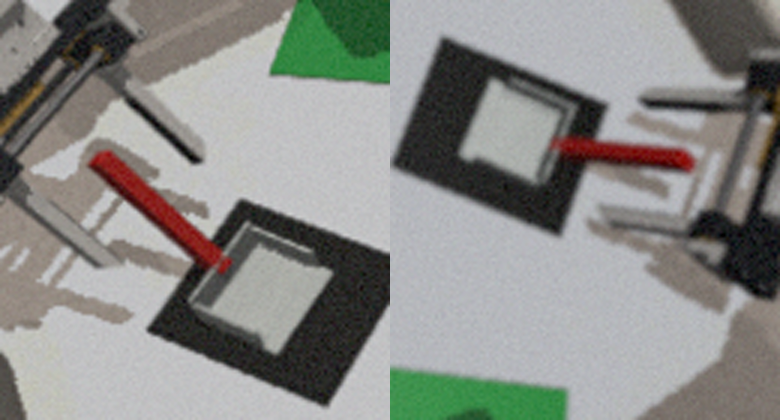

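The handle (red, centred at about (160,210) in the left crop) lies midway between the open fingers and nothing is touching, so I'm closing.

Emit:
move_arm([
  [[0,0,0,0,0,0,1],[0,0,0,0,0,0,1],[0,0,0,0,0,0,1],[0,0,0,0,0,0,1],[0,0,0,0,0,0,1],[0,0,0,0,0,0,1],[0,0,0,0,0,0,1],[0,0,0,0,0,0,1],[0,0,0,0,0,0,1],[0,0,0,0,0,0,1]],
])

```text
clock: 3.1
tool_pos: [0.5285, -0.3773, 0.0735]
ee_rot: [-54.9, -0.0, -24.4]
ft_force: [0.2, -0.6, -0.7]
finger_gap: 0.0175
```

```bash
cat >> mv.py <<'E'
import os,json
if os.path.exists("grasp.json"):
    g=json.load(open("grasp.json")); GR=R.from_quat(g["q"]); GT=np.array(g["t"])
    OFF=(GR,GT)
# tray
TY=50.; tm=np.array([.5945,-.0192])
def trayP(x,y,z):
    c,s=np.cos(np.radians(TY)),np.sin(np.radians(TY)); x=x-.01
    return np.array([tm[0]+c*x-s*y,tm[1]+s*x+c*y,z])
E
python3 - <<'E'
from mv import *
o=r.get_obs();print(o["clock"],o["finger_gap"],o["ft_force"],o["tool_pos"],o["ee_rot"],o["joints"])
Rn,pn=now(); S=scoopR(H0)
q=(S.inv()*Rn); t=S.inv().apply(pn-SP)
json.dump(dict(q=list(q.as_quat()),t=list(t)),open("grasp.json","w"))
off=(q,t); print(t,GRIP+.019*RT[:,1])
# lift 120mm, then over tray
up=(Rn,pn+[0,0,.13]); rows([(*up,4)],1)
E
```

```text
3.1 0.017502031612953085 [ 0.2239 -0.6157 -0.6974] [ 0.5285 -0.3773  0.0735] [-54.8981  -0.0085 -24.3883] [-56.0941  31.5481  67.1176  29.8005 100.1016 -31.3212]
[-0.0742 -0.0005  0.0695] [-0.0749  0.      0.07  ]
wp turn deg 0.0 dist mm 130.0 rows 4
[[0,0,0,0,-0.0266,0.0187,1],[0,0,0,0,-0.0532,0.0374,1],[0,0,0,0,-0.0798,0.0561,1],[0,0,0,0,-0.1064,0.0748,1]]
```

Emit:
move_arm([
  [[0,0,0,0,0,0,1],[0,0,0,0,0,0,1],[0,0,0,0,0,0,1],[0,0,0,0,0,0,1]],
])

```text
clock: 3.5
tool_pos: [0.5285, -0.3773, 0.0735]
ee_rot: [-54.9, -0.0, -24.4]
ft_force: [-0.5, 0.7, 0.1]
finger_gap: 0.014
```

Emit:
move_arm([
  [[0,0,0,0,-0.008,0.0056,1],[0,0,0,0,-0.027,0.019,1],[0,0,0,0,-0.053,0.037,1],[0,0,0,0,-0.08,0.056,1],[0,0,0,0,-0.106,0.075,1],[0,0,0,0,-0.106,0.075,1]],
])

```text
clock: 4.1
tool_pos: [0.5299, -0.3784, 0.2098]
ee_rot: [-55.2, -0.6, -24.4]
ft_force: [0.7, -0.4, -1.5]
finger_gap: 0.0141
```

Run:
```python
from mv import *
from station import optics
for n in("scene","top"): cv2.imwrite(f"pics/l_{n}.png",optics.get_image(n)["color"])
o=r.get_obs();print(o["clock"],o["finger_gap"],o["ft_force"],o["wrist_torque"],o["tool_pos"],o["ee_rot"])
Rn,pn=now(); S=Rn*GR.inv(); sp=pn-S.apply(GT); print("scoop",sp,S.as_euler('ZYX',degrees=True))
from ov import u,v,f,e
k=lambda i,x,y,w,h,s:cv2.convertScaleAbs(cv2.resize(i[y:y+h,x:x+w],None,fx=s,fy=s,interpolation=cv2.INTER_CUBIC),alpha=1.4)
ims=[]
for n,c in(("scene",SC),("top",TOP)):
    L=[[(.035,-.038,0),(.035,.038,0),(-.035,.038,0),(-.035,-.038,0),(.035,-.038,0)],[(.035,-.038,0),(.035,-.038,.024),(-.035,-.038,.024),(-.035,.038,.024),(.035,.038,.024),(.035,.038,0)],[f+.011*v,e+.011*v,e-.011*v,f-.011*v]]
    q=[proj(c,S.apply(np.array(l))+sp) for l in L]; m=np.int32(np.vstack(q).mean(0))-(65,70); m=np.maximum(m,0)
    im=k(cv2.imread(f"pics/l_{n}.png"),m[0],m[1],130,140,3)
    for z in q: cv2.polylines(im,[np.int32((z-m+.5)*24)],False,(0,255,0),1,cv2.LINE_AA,3)
    ims.append(im)
cv2.imwrite("pics/l1.png",np.hstack(ims))
```

```text
4.2 0.013865677480352537 [ 0.0905 -0.044  -2.344 ] [-0.5548  0.1427 -0.0097] [ 0.5285 -0.3773  0.2034] [-55.0057  -0.0539 -24.4053]
scoop [ 0.5589 -0.3098  0.1337] [65.483   0.1075 -0.0456]
```

View pics/l1.png

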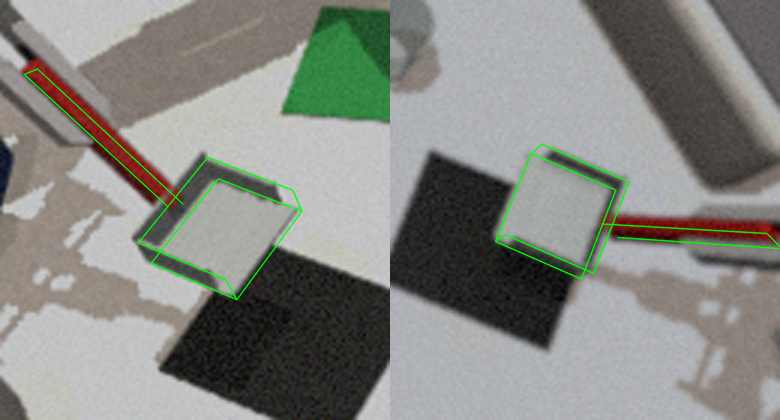

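The lifted scoop matches the predicted wireframe to about 1 px in both views, so the grasp is rigid. Next I move it over the tray.

Run:
```python
from mv import *
lip=(.035,0,0)
A=tool(trayP(.004,-.0015,.10),TY,pt=lip,off=OFF); B=tool(trayP(.004,-.0015,.012),TY,pt=lip,off=OFF)
print(A[1],B[1]); rows([(*A,1)],1); rows([(*A,6),(*B,4)],1)
```

```text
[ 0.522  -0.1087  0.1695] [ 0.522  -0.1087  0.0815]
wp turn deg 15.5 dist mm 270.8 rows 1
[[0.0017,0.2217,-0.1545,-0.117,0.1664,0.1788,1]]
wp turn deg 15.5 dist mm 270.8 rows 6
wp turn deg 0.0 dist mm 88.0 rows 4
[[0.0003,0.0369,-0.0258,-0.0195,0.0277,0.0298,1],[0.0006,0.0739,-0.0515,-0.039,0.0555,0.0596,1],[0.0009,0.1108,-0.0773,-0.0585,0.0832,0.0894,1],[0.0011,0.1478,-0.103,-0.078,0.1109,0.1192,1],[0.0014,0.1847,-0.1288,-0.0975,0.1386,0.149,1],[0.0017,0.2217,-0.1545,-0.117,0.1664,0.1788,1],[0.0017,0.2217,-0.1545,-0.117,0.1844,0.1662,1],[0.0017,0.2217,-0.1545,-0.117,0.2024,0.1536,1],[0.0017,0.2217,-0.1545,-0.117,0.2204,0.141,1],[0.0017,0.2217,-0.1545,-0.117,0.2385,0.1284,1]]
```

Emit:
move_arm([
  [[0,0.037,-0.026,-0.0195,0.028,0.03,1],[0,0.074,-0.052,-0.039,0.0555,0.06,1],[0.001,0.111,-0.077,-0.0585,0.083,0.089,1],[0.001,0.148,-0.103,-0.078,0.111,0.119,1],[0.001,0.185,-0.129,-0.0975,0.1386,0.149,1],[0.0017,0.2217,-0.1545,-0.117,0.1664,0.1788,1],[0.0017,0.2217,-0.1545,-0.117,0.1664,0.1788,1]],
])

```text
clock: 4.9
tool_pos: [0.5171, -0.1006, 0.1643]
ee_rot: [-54.8, 0.8, -39.5]
ft_force: [-0.4, -0.4, -2.6]
finger_gap: 0.0139
```

```bash
cat > ovs.py <<'E'
from mv import *
from station import optics
from ov import u,v,f,e
def snap(tag,tops=(270,100,130,140),scs=(240,180,140,140),s=3):
    Rn,pn=now(); S=Rn*GR.inv(); sp=pn-S.apply(GT); print("scoop",sp,S.as_euler('ZYX',degrees=True))
    k=lambda i,x,y,w,h:cv2.convertScaleAbs(cv2.resize(i[y:y+h,x:x+w],None,fx=s,fy=s,interpolation=cv2.INTER_CUBIC),alpha=1.4)
    ims=[]
    for n,c,b in(("scene",SC,scs),("top",TOP,tops)):
        im=k(optics.get_image(n)["color"],*b)
        L=[[(.035,-.038,0),(.035,.038,0),(-.035,.038,0),(-.035,-.038,0),(.035,-.038,0)]]
        for l in L: cv2.polylines(im,[np.int32((proj(c,S.apply(np.array(l))+sp)-b[:2]+.5)*s*8)],False,(0,255,0),1,cv2.LINE_AA,3)
        T=[trayP(x,y,.006) for x,y in((-.09,-.066),(.065,-.066),(.065,.066),(-.09,.066),(-.09,-.066))]
        cv2.polylines(im,[np.int32((proj(c,T)-b[:2]+.5)*s*8)],False,(0,0,255),1,cv2.LINE_AA,3)
        ims.append(im)
    cv2.imwrite(f"pics/{tag}.png",np.hstack(ims))
E
python3 - <<'E'
from ovs import *
o=r.get_obs();print(o["clock"],o["ft_force"],o["tool_pos"],o["finger_gap"])
snap("t1",(270,110,130,120),(240,190,140,120),2.9)
lip=(.035,0,0)
B=tool(trayP(.004,-.0015,.009),TY,pt=lip,off=OFF); rows([(*B,5)],1)
E
```

```text
4.9 [-0.3853 -0.4234 -2.5858] [ 0.5171 -0.1006  0.1643] 0.013882550961474638
scoop [ 0.5633 -0.0425  0.0949] [50.3648 -0.0766  0.8004]
wp turn deg 0.4 dist mm 88.5 rows 5
[[-0.0001,-0.0003,-0.0013,0.0007,0.0144,-0.0103,1],[-0.0001,-0.0007,-0.0025,0.0014,0.0288,-0.0206,1],[-0.0002,-0.001,-0.0038,0.0021,0.0432,-0.0309,1],[-0.0003,-0.0014,-0.0051,0.0028,0.0575,-0.0412,1],[-0.0003,-0.0017,-0.0063,0.0035,0.0719,-0.0515,1]]
```

View pics/t1.png

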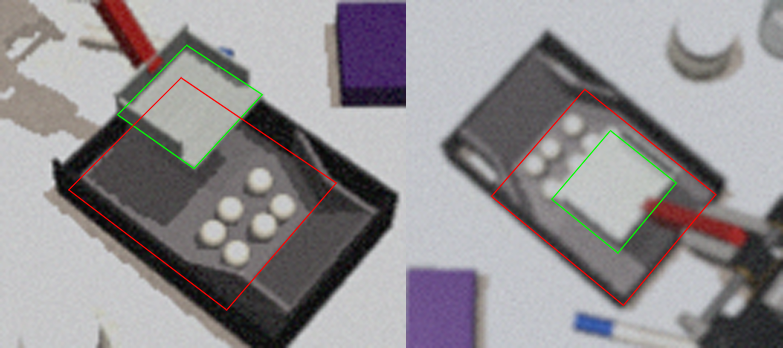

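Balls sit in two columns at left crop (260,180)–(212,233) and (282,207)–(236,252), clear of the hovering bowl. The tray frame fits, so I'm settling the arm and then descending.

Run:
```python
from mv import *
o=r.get_obs();print(o["clock"],o["tool_pos"],o["ee_rot"],o["qd"])
B=np.array([[.6423,-.0097],[.6202,.0108],[.6048,.0249],[.6251,-.0271],[.6064,-.0136],[.5823,.0083]])-trayP(0,0,0)[:2]
t=np.radians(TY);print(B@np.array([[np.cos(t),-np.sin(t)],[np.sin(t),np.cos(t)]]))
lip=(.035,0,0)
Bp=tool(trayP(.002,-.002,.009),TY,pt=lip,off=OFF); rows([(*Bp,5)],1)
```

```text
5.0 [ 0.5202 -0.1062  0.167 ] [-54.8798   0.3454 -39.7617] [-1.7967  1.6313 -4.3473  0.1023 -0.3044  0.1002]
[[ 0.048  -0.0305]
 [ 0.0495 -0.0004]
 [ 0.0504  0.0205]
 [ 0.0236 -0.0285]
 [ 0.0219 -0.0055]
 [ 0.0232  0.027 ]]
wp turn deg 0.4 dist mm 88.6 rows 5
[[-0.0001,-0.0003,-0.0013,0.0008,0.0142,-0.0106,1],[-0.0001,-0.0007,-0.0025,0.0016,0.0283,-0.0212,1],[-0.0002,-0.001,-0.0038,0.0024,0.0425,-0.0319,1],[-0.0003,-0.0014,-0.0051,0.0032,0.0566,-0.0425,1],[-0.0003,-0.0017,-0.0063,0.004,0.0708,-0.0531,1]]
```

Emit:
move_arm([
  [[0,0,0,0,0.02,-0.014,1],[0,0,0,0,0.04,-0.028,1],[0,0,0,0,0.055,-0.0385,1],[0,0,0,0,0.066,-0.046,1],[0,0,0,0,0.066,-0.046,1],[0,0,0,0,0.066,-0.046,1],[0,0,0,0,0.066,-0.046,1]],
])

```text
clock: 5.7
tool_pos: [0.523, -0.1087, 0.0907]
ee_rot: [-54.8, -0.1, -39.9]
ft_force: [-0.1, 0.6, -2.9]
finger_gap: 0.014
```

Run:
```python
from mv import *
o=r.get_obs();print(o["clock"],o["ft_force"],o["tool_pos"],o["qd"])
Rn,pn=now(); S=Rn*GR.inv(); sp=pn-S.apply(GT); print("scoop",sp,S.as_euler('ZYX',degrees=True))
lip=(.035,0,0)
Bp=tool(trayP(.003,-.002,.0065),TY,pt=lip,off=OFF); rows([(*Bp,5)],1)
```

```text
5.7 [-0.0635  0.6411 -2.9225] [ 0.523  -0.1087  0.0907] [ 0.2993 -0.5568 -0.0574 -0.1091 -0.1083 -0.0036]
scoop [ 0.5705 -0.0516  0.0213] [49.9883 -0.1036 -0.0494]
wp turn deg 0.1 dist mm 14.8 rows 5
[[-0.0004,0.0001,0.0002,-0.0001,0.0022,-0.002,1],[-0.0007,0.0001,0.0003,-0.0001,0.0044,-0.0039,1],[-0.0011,0.0002,0.0005,-0.0002,0.0066,-0.0059,1],[-0.0014,0.0003,0.0007,-0.0003,0.0089,-0.0078,1],[-0.0018,0.0003,0.0008,-0.0003,0.0111,-0.0098,1]]
```

Emit:
move_arm([
  [[0,0,0,0,0.004,-0.004,1],[0,0,0,0,0.008,-0.007,1],[0,0,0,0,0.011,-0.0098,1],[0,0,0,0,0.011,-0.0098,1],[0,0,0,0,0.011,-0.0098,1]],
])

```text
clock: 6.2
tool_pos: [0.5212, -0.1091, 0.0754]
ee_rot: [-54.8, 0.0, -39.9]
ft_force: [-1.4, -0.6, 2.3]
finger_gap: 0.0137
```

```bash
cat > st.py <<'E'
from mv import *
def st():
    o=r.get_obs();print(o["clock"],o["ft_force"],o["wrist_torque"],o["finger_gap"])
    Rn,pn=now(); S=Rn*GR.inv(); sp=pn-S.apply(GT); print("scoop",sp,S.as_euler('ZYX',degrees=True))
    l=sp+S.apply([.035,0,0])-trayP(0,0,0); t=np.radians(TY); print("lip in tray",l[0]*np.cos(t)+l[1]*np.sin(t),-l[0]*np.sin(t)+l[1]*np.cos(t),l[2])
E
python3 - <<'E'
from st import *
st()
lip=(.035,0,0)
Bp=tool(trayP(.062,-.002,.0065),TY,pt=lip,off=OFF); rows([(*Bp,10)],1)
E
```

```text
6.2 [-1.4208 -0.6209  2.3272] [-0.1979  0.3544  0.1943] 0.013730301908065195
scoop [ 0.5686 -0.0518  0.0061] [50.0271 -0.1227  0.0525]
lip in tray 0.0033731789492642116 -0.0010474233783975407 0.0061657252386989065
wp turn deg 0.1 dist mm 58.8 rows 10
[[-0.0002,-0,-0.0001,0.0001,0.0033,0.0048,1],[-0.0004,-0,-0.0002,0.0002,0.0067,0.0097,1],[-0.0006,-0,-0.0003,0.0003,0.01,0.0145,1],[-0.0009,-0.0001,-0.0004,0.0004,0.0134,0.0193,1],[-0.0011,-0.0001,-0.0005,0.0005,0.0167,0.0242,1],[-0.0013,-0.0001,-0.0006,0.0006,0.0201,0.029,1],[-0.0015,-0.0001,-0.0007,0.0007,0.0234,0.0338,1],[-0.0017,-0.0001,-0.0008,0.0008,0.0267,0.0387,1],[-0.0019,-0.0001,-0.0009,0.0009,0.0301,0.0435,1],[-0.0021,-0.0001,-0.001,0.001,0.0334,0.0483,1]]
```

Emit:
move_arm([
  [[0,0,0,0,0.003,0.005,1],[0,0,0,0,0.0065,0.0097,1],[0,0,0,0,0.01,0.0145,1],[0,0,0,0,0.0132,0.0193,1],[0,0,0,0,0.0165,0.0242,1],[0,0,0,0,0.02,0.029,1],[0,0,0,0,0.0232,0.0338,1],[0,0,0,0,0.0265,0.0387,1],[0,0,0,0,0.03,0.0435,1],[0,0,0,0,0.0315,0.0455,1]],
])

```text
clock: 7.2
tool_pos: [0.5568, -0.0686, 0.076]
ee_rot: [-55.0, -0.1, -39.9]
ft_force: [-11.1, -13.2, 9.6]
finger_gap: 0.0138
```

Run:
```python
from ovs import *
from st import *
st()
snap("t2",(270,110,130,120),(240,190,140,120),2.9)
```

```text
7.2 [-11.1078 -13.1645   9.6318] [-1.2104  1.3691  0.2743] 0.01384304863901737
scoop [ 0.6041 -0.0117  0.0063] [50.013   0.1393 -0.117 ]
lip in tray 0.05691227987230338 -0.0025468171175160453 0.006237778972353484
scoop [ 0.6041 -0.0117  0.0063] [50.013   0.1393 -0.117 ]
```

View pics/t2.png

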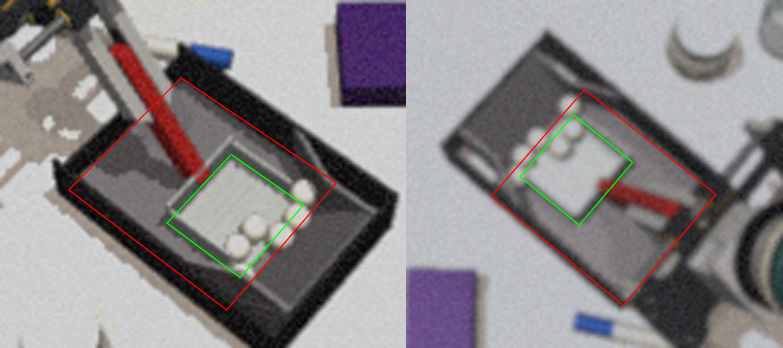

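Two balls are in the bowl at left crop (237,247) and (255,227). Two sit at the lip (282,235) and (295,213), with one at each front corner (302,188) and (240,268). Now I wedge the lip up the ramp with a rising pitch so they roll back.

```bash
cat >> st.py <<'E'
lip=(.035,0,0)
def path(L,grip=1):
    """L: (x,y,z,heading,pitch,nrows) of the lip in tray frame"""
    rows([(*tool(trayP(*q[:3]),q[3],q[4],pt=lip,off=OFF),q[5]) for q in L],grip)
E
python3 - <<'E'
from st import *
path([(.061,-.0015,.0105,50,3,1),(.068,-.0015,.0142,50,6,1),(.074,-.0015,.018,50,9,1),(.0785,-.0015,.0216,50,12,1),(.0825,-.0015,.0252,50,15,1)])
E
```

```text
wp turn deg 3.1 dist mm 2.0 rows 1
wp turn deg 3.0 dist mm 4.4 rows 1
wp turn deg 3.0 dist mm 3.9 rows 1
wp turn deg 3.0 dist mm 3.3 rows 1
wp turn deg 3.0 dist mm 3.3 rows 1
[[0.0544,0.001,0.0014,-0.0009,0.0017,-0.0006,1],[0.1068,0.001,0.0013,-0.0009,0.0058,0.0012,1],[0.1591,0.001,0.0012,-0.0009,0.0095,0.0024,1],[0.2115,0.001,0.0011,-0.0009,0.0128,0.0025,1],[0.2638,0.001,0.001,-0.0009,0.0161,0.0023,1]]
```

Emit:
move_arm([
  [[0.027,0,0,0,0.001,-0.0003,1],[0.054,0,0,-0.0005,0.0018,-0.0005,1],[0.08,0,0,-0.0009,0.0038,0.0004,1],[0.107,0,0,-0.0009,0.0058,0.0012,1],[0.133,0,0,-0.0009,0.0077,0.0018,1],[0.159,0,0,-0.0009,0.0095,0.0024,1],[0.185,0,0,-0.0009,0.0112,0.0025,1],[0.2115,0,0,-0.0009,0.0128,0.0025,1],[0.2638,0,0,-0.0009,0.016,0.0023,1],[0.2638,0,0,-0.0009,0.016,0.0023,1]],
])

```text
clock: 8.3
tool_pos: [0.5653, -0.0592, 0.0705]
ee_rot: [-39.1, -0.2, -39.9]
ft_force: [-14.5, -10.2, 24.2]
finger_gap: 0.0141
```

Run:
```python
from ovs import *
from st import *
st()
snap("t3",(270,110,130,120),(240,190,140,120),2.9)
path([(.085,-.0015,.029,50,18,1),(.090,-.0015,.034,50,22,1)])
```

```text
8.3 [-14.4527 -10.2193  24.189 ] [1.4997 0.0609 1.0614] 0.014108013267892159
scoop [0.6231 0.0101 0.0237] [ 50.02   -15.7498  -0.1825]
lip in tray 0.08456806563054428 -0.0030706711930377564 0.03323437093372044
scoop [0.6231 0.0101 0.0237] [ 50.02   -15.7498  -0.1825]
wp turn deg 2.4 dist mm 9.4 rows 1
wp turn deg 4.0 dist mm 4.9 rows 1
[[0.041,0.0032,0.0021,-0.0014,0.005,-0.0078,1],[0.1108,0.0032,0.0019,-0.0014,0.0097,-0.0088,1]]
```

View pics/t3.png

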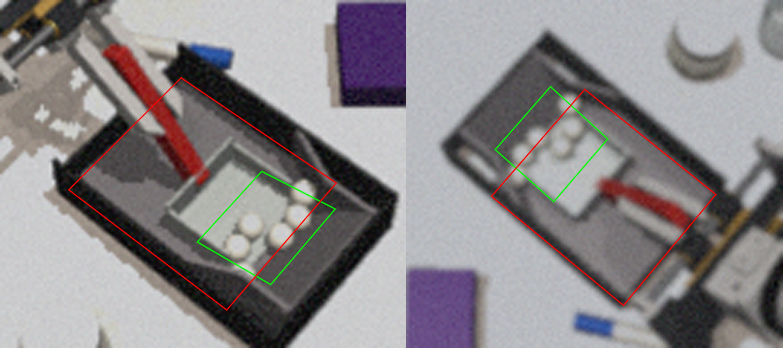

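The scoop jammed and turned in the grip: its bowl stayed at the t2 position while the predicted frame moved on. The corner balls are wedged between its side walls and the ramp. I'll release with the bowl flat on the tray floor, re-grip, and then free the jam.

Emit:
move_arm([
  [[0,0,0,0,0,0,0.3],[0,0,0,0,0,0,0.1],[0,0,0,0,0,0,0],[0,0,0,0,0,0,0],[0,0,0,0,0,0,0]],
])

```text
clock: 8.9
tool_pos: [0.5627, -0.0568, 0.063]
ee_rot: [-39.7, 0.2, -39.8]
ft_force: [-0.2, -0.6, 0.3]
finger_gap: 0.0465
```

```bash
cat > vis.py <<'E'
from st import *
from station import optics
from ov import u,v,f,e
def shots(): return {n:optics.get_image(n)["color"] for n in("scene","top")}
CAM=dict(scene=SC,top=TOP)
def red(im):
    b,g,rr=[im[:,:,i].astype(int) for i in range(3)]; return ((rr>60)&(rr>1.8*g)&(rr>1.8*b)).astype(np.uint8)
# solid handle points cloud
HP=np.array([f+s*u+w*v+[0,y,0] for s in np.linspace(.002,.123,25) for w in(-.01,-.005,0,.005,.01) for y in(-.006,0,.006)])
def fitscoop(S,g,z=.006,free=(0,1,2)):
    """fit x,y,heading,pitch(,z) of scoop to red mask by distance: red pixels must lie on the handle silhouette"""
    dat={}
    for n,im in S.items():
        m=red(im); uv=proj(CAM[n],[[g[0],g[1],.06]])[0]
        k=np.zeros_like(m); x,y=map(int,uv); k[max(0,y-60):y+60,max(0,x-60):x+60]=1; m=m*k
        dat[n]=np.argwhere(m)[:,::-1].astype(float)
    def sil(p,n):
        Sr=scoopR(p[2],p[3]); q=proj(CAM[n],Sr.apply(HP)+[p[0],p[1],p[4]]); return cv2.convexHull(np.float32(q))
    def res(p):
        o=[]
        for n,px in dat.items():
            h=sil(p,n); d=np.array([cv2.pointPolygonTest(h,(float(a),float(b)),True) for a,b in px]); o.append(np.minimum(d,0)) # outside penal
            # foot end must be red: penal distance from projected foot pts to nearest red
            Sr=scoopR(p[2],p[3]); ft=proj(CAM[n],Sr.apply(np.array([f+.004*u+w*v for w in(-.009,0,.009)]))+[p[0],p[1],p[4]])
            o.append(3*np.array([np.maximum(np.min(np.hypot(*(px-t).T))-.7,0) for t in ft]))
        return np.concatenate(o)
    g=np.array([*g,0,z][:5] if len(g)<5 else g,float)
    fr=list(free)
    sc=np.array([.01,.01,5,5,.01])
    def F(q): p=g.copy(); p[fr]+=q*sc[fr]; return res(p)
    s=least_squares(F,np.zeros(len(fr)),diff_step=1e-2,loss='soft_l1'); p=g.copy(); p[fr]+=s.x*sc[fr]
    return p,{n:len(d) for n,d in dat.items()},np.sqrt(np.mean(res(p)**2))
def balls(im,n,z=.016,box=None):
    g=cv2.cvtColor(im,cv2.COLOR_BGR2GRAY); return g
E
python3 - <<'E'
from vis import *
o=r.get_obs();print(o["clock"],o["ft_force"],o["finger_gap"])
S=shots(); np.save("S.npy",S)
for free in((0,1),(0,1,3),(0,1,2,3)): print(fitscoop(S,(.604,-.0117,50.),.006,free))
S0={"scene":cv2.imread("pics/scene0.png"),"top":cv2.imread("pics/top0.png")}
print("check on mat",fitscoop(S0,(.562,-.305,63.),.004,(0,1,2)),fitscoop(S0,(.562,-.305,63.),.004,(0,1,2,3)))
E
```

```text
8.9 [-0.196  -0.5655  0.2965] 0.04647980002484663
(array([ 0.606, -0.011, 50.   ,  0.   ,  0.006]), {'scene': 344, 'top': 181}, np.float64(0.050713778387535734))
(array([ 0.6063, -0.011 , 50.    ,  0.2368,  0.006 ]), {'scene': 344, 'top': 181}, np.float64(0.04977095521694561))
(array([ 0.6058, -0.0106, 50.4025,  0.2393,  0.006 ]), {'scene': 344, 'top': 181}, np.float64(0.04835913630968348))
check on mat (array([ 0.562, -0.305, 63.   ,  0.   ,  0.004]), {'scene': 332, 'top': 201}, np.float64(0.11603024191555016)) (array([ 0.562, -0.305, 63.   , -0.   ,  0.004]), {'scene': 332, 'top': 201}, np.float64(0.11603053264535242))
```

Run:
```python
from vis import *
A=tool((.605,-.0112,.006),50.1,off=OFF); rows([(*A,1)],0)
S=np.load("S.npy",allow_pickle=True).item()
# balls: bright blobs in tray region
for n,im in S.items():
    g=cv2.cvtColor(im,cv2.COLOR_BGR2GRAY).astype(int)
    q=proj(CAM[n],[trayP(x,y,.016) for x,y in((.02,-.05),(.09,-.045),(.09,.045),(.02,.05))])
    m=np.zeros(g.shape,np.uint8);cv2.fillConvexPoly(m,np.int32(q),1)
    x0,y0=q.min(0).astype(int);x1,y1=q.max(0).astype(int)
    print(n,x0,y0);print("\n".join(" ".join("%3d"%v for v in row) for row in (g*m)[y0:y1+1,x0:x1+1])) if n=="top" else 0
```

```text
wp turn deg 15.2 dist mm 17.4 rows 1
[[-0.2655,-0.0024,-0.0009,0.0033,-0.017,0.0018,0]]
scene 305 244
top 296 139
  0   0   0   0   0   0   0   0   0   0   0   0   0   0   0   0   0   0   0   0   0   0  54   0   0   0   0   0   0   0   0   0   0   0   0   0   0   0   0   0   0   0   0   0   0
  0   0   0   0   0   0   0   0   0   0   0   0   0   0   0   0   0   0   0   0   0  55  55  58  55   0   0   0   0   0   0   0   0   0   0   0   0   0   0   0   0   0   0   0   0
  0   0   0   0   0   0   0   0   0   0   0   0   0   0   0   0   0   0   0   0  60  58  55  55  57  58   0   0   0   0   0   0   0   0   0   0   0   0   0   0   0   0   0   0   0
  0   0   0   0   0   0   0   0   0   0   0   0   0   0   0   0   0   0   0  61  58  56  58  55  56  54  56  63   0   0   0   0   0   0   0   0   0   0   0   0   0   0   0   0   0
  0   0   0   0   0   0   0   0   0   0   0   0   0   0   0   0   0   0  59  59  58  57  57  60  58  59  65  82  98 113   0   0   0   0   0   0   0   0   0   0   0   0   0   0   0
  0   0   0   0   0   0   0   0   0   0   0   0   0   0   0   0   0   0  58  58  57  5
[... 6233 characters left out ...]
   0   0   0   0   0   0   0   0   0   0   0  67  84  89  87  89  81  77   0   0   0   0   0   0   0   0   0   0   0   0   0   0   0   0   0   0   0   0   0   0
  0   0   0   0   0   0   0   0   0   0   0   0   0   0   0   0   0  81  87  92  91  88   0   0   0   0   0   0   0   0   0   0   0   0   0   0   0   0   0   0   0   0   0   0   0
  0   0   0   0   0   0   0   0   0   0   0   0   0   0   0   0   0   0  90  93  92   0   0   0   0   0   0   0   0   0   0   0   0   0   0   0   0   0   0   0   0   0   0   0   0
  0   0   0   0   0   0   0   0   0   0   0   0   0   0   0   0   0   0   0  92   0   0   0   0   0   0   0   0   0   0   0   0   0   0   0   0   0   0   0   0   0   0   0   0   0
```

Run:
```python
from vis import *
P=unproj(TOP,[(325,145.5),(327,153),(315,157.5),(310,163),(322,160),(308,170)],.018)-trayP(0,0,0)
t=np.radians(TY);print(P[:,:2]@np.array([[np.cos(t),-np.sin(t)],[np.sin(t),np.cos(t)]]))
```

```text
[[ 0.0652 -0.0415]
 [ 0.048  -0.0291]
 [ 0.0643  0.0005]
 [ 0.0647  0.0202]
 [ 0.0458 -0.0061]
 [ 0.0565  0.0379]]
```

Emit:
move_arm([
  [[-0.13,0,0,0.0017,-0.0085,0.0009,0],[-0.2655,0,0,0.0033,-0.017,0.0018,0],[-0.2655,0,0,0.0033,-0.017,0.0018,0.3],[-0.2655,0,0,0.0033,-0.017,0.0018,1],[-0.2655,0,0,0.0033,-0.017,0.0018,1],[-0.2655,0,0,0.0033,-0.017,0.0018,1],[-0.2655,0,0,0.0033,-0.017,0.0018,1],[-0.2655,0,0,0.0033,-0.017,0.0018,1],[-0.2655,0,0,0.0033,-0.017,0.0018,1]],
])

```text
clock: 9.9
tool_pos: [0.5571, -0.0693, 0.0745]
ee_rot: [-55.0, 0.1, -39.9]
ft_force: [0.3, -0.1, -4.2]
finger_gap: 0.014
```

Run:
```python
from vis import *
st()
path([(.050,-.002,.017,50,8,2),(.030,-.002,.017,50,9,3)])
```

```text
9.9 [ 0.3201 -0.1345 -4.1555] [-1.0227  0.4116 -0.2486] 0.013991871542478485
scoop [ 0.6042 -0.0122  0.0048] [49.9749  0.1098  0.155 ]
lip in tray 0.05657526219470098 -0.002981022756693385 0.004773524230368318
wp turn deg 8.1 dist mm 15.8 rows 2
wp turn deg 1.0 dist mm 21.0 rows 3
[[0.0708,-0.0011,-0.001,-0.0006,-0.0028,-0.0074,1],[0.1415,-0.0022,-0.0021,-0.0011,-0.0056,-0.0148,1],[0.1474,-0.0022,-0.0021,-0.0011,-0.0091,-0.0209,1],[0.1532,-0.0022,-0.0021,-0.0012,-0.0125,-0.027,1],[0.159,-0.0022,-0.0021,-0.0012,-0.0159,-0.0331,1]]
```

Emit:
move_arm([
  [[0.035,0,0,0,-0.0016,-0.003,1],[0.071,-0.001,-0.001,-0.0006,-0.0032,-0.0068,1],[0.106,-0.001,-0.001,-0.001,-0.0046,-0.0106,1],[0.1415,-0.002,-0.002,-0.001,-0.006,-0.0145,1],[0.1474,-0.002,-0.002,-0.001,-0.0085,-0.0195,1],[0.1532,-0.002,-0.002,-0.001,-0.011,-0.0245,1],[0.159,-0.002,-0.002,-0.001,-0.0135,-0.0295,1],[0.159,-0.002,-0.002,-0.001,-0.0159,-0.0331,1],[0.159,-0.002,-0.002,-0.001,-0.0159,-0.0331,1],[0.159,-0.002,-0.002,-0.001,-0.0159,-0.0331,1]],
])

```text
clock: 10.9
tool_pos: [0.5341, -0.096, 0.0702]
ee_rot: [-45.8, -0.1, -39.9]
ft_force: [0.7, -0.4, -2.6]
finger_gap: 0.014
```

```bash
cat >> vis.py <<'E'
def findballs(im,cam,quad):
    g=cv2.cvtColor(im,cv2.COLOR_BGR2GRAY).astype(np.float32)
    q=proj(cam,quad); m=np.zeros(g.shape,np.uint8);cv2.fillConvexPoly(m,np.int32(q),1)
    up=cv2.resize(g,None,fx=4,fy=4,interpolation=cv2.INTER_CUBIC)
    d=33 if cam is TOP else 38
    k=np.full((d+14,d+14),-1,np.float32); c=(d+13)/2
    yy,xx=np.mgrid[:d+14,:d+14]; rr=np.hypot(yy-c,xx-c)
    k[rr<=d/2]=1; k[rr>d/2+5]=0; k[rr<=d/2]/= (rr<=d/2).sum(); k[k<0]/=-k[k<0].sum()
    s=cv2.filter2D(up,-1,k); s[cv2.resize(m,None,fx=4,fy=4,interpolation=0)==0]=-99
    out=[]
    for _ in range(9):
        y,x=np.unravel_index(s.argmax(),s.shape)
        if s[y,x]<8: break
        out.append(((x+.5)/4-.5,(y+.5)/4-.5,s[y,x])); cv2.circle(s,(int(x),int(y)),20,-99.,-1)
    return np.array(out)
def trayxy(P):
    t=np.radians(TY); return (P[:,:2]-trayP(0,0,0)[:2])@np.array([[np.cos(t),-np.sin(t)],[np.sin(t),np.cos(t)]])
def report(z=.018,S=None):
    S=S or shots()
    quad=[trayP(x,y,.018) for x,y in((-.04,-.055),(.1,-.055),(.1,.055),(-.04,.055))]
    for n,im in S.items():
        b=findballs(im,CAM[n],quad)
        if len(b): print(n,np.c_[1e3*trayxy(unproj(CAM[n],b[:,:2],z)),b[:,2]].round(0).tolist())
E
python3 - <<'E'
from vis import *
report(S=np.load("S.npy",allow_pickle=True).item()); report(.016,{"scene":cv2.imread("pics/scene0.png"),"top":cv2.imread("pics/top0.png")})
st(); report()
E
```

```text
scene [[55.0, 39.0, 53.0], [64.0, -2.0, 43.0], [64.0, 20.0, 37.0], [43.0, -28.0, 31.0], [4.0, -29.0, 26.0], [62.0, -36.0, 25.0], [3.0, 17.0, 24.0], [41.0, -5.0, 19.0], [25.0, -29.0, 18.0]]
top [[65.0, -43.0, 41.0], [67.0, -2.0, 27.0], [67.0, 20.0, 25.0], [0.0, 24.0, 24.0], [91.0, 52.0, 22.0], [-0.0, -24.0, 22.0], [58.0, 39.0, 21.0], [48.0, -27.0, 20.0], [77.0, 51.0, 20.0]]
scene [[23.0, -29.0, 50.0], [46.0, -30.0, 47.0], [48.0, -1.0, 46.0], [20.0, -5.0, 44.0], [22.0, 27.0, 44.0], [49.0, 21.0, 39.0], [19.0, -52.0, 17.0], [98.0, 52.0, 15.0], [96.0, -37.0, 14.0]]
top [[51.0, -31.0, 28.0], [53.0, 21.0, 26.0], [25.0, -29.0, 25.0], [26.0, 27.0, 25.0], [52.0, -1.0, 25.0], [24.0, -5.0, 24.0], [91.0, 52.0, 20.0], [77.0, 51.0, 18.0], [17.0, 51.0, 12.0]]
10.9 [ 0.6598 -0.3512 -2.5618] [-0.6205  0.4504 -0.0065] 0.01396211913310937
scoop [ 0.5879 -0.0312  0.0133] [50.0496 -9.1083 -0.1019]
lip in tray 0.031098132233872883 -0.0026662158469162953 0.018862823246233566
scene [[17.0, 52.0, 71.0], [61.0, -0.0, 54.0], [62.0, 21.0, 51.0], [-30.0, -26.0, 43.0], [-31.0, -3.0, 38.0], [21.0, -31.0, 28.0], [22.0, 26.0, 21.0], [55.0, -38.0, 20.0], [-23.0, 19.0, 20.0]]
top [[59.0, -44.0, 43.0], [19.0, 52.0, 39.0], [63.0, 22.0, 35.0], [63.0, 1.0, 32.0], [92.0, 52.0, 22.0], [78.0, 51.0, 21.0], [-23.0, -28.0, 18.0], [-30.0, 24.0, 18.0], [25.0, 26.0, 14.0]]
```

Two balls sit at the bowl's back, two are at the ramp foot (61,0) and (62,21), and the corner balls are at (57,−41) and (18,52) in tray mm. Shifting the scoop sideways to y=+6 mm passes between the corner balls.

Run:
```python
from vis import *
path([(.031,.006,.0165,50,8,2),(.036,.006,.0068,50,0,3),(.058,.006,.0068,50,0,4)])
```

```text
wp turn deg 1.1 dist mm 8.5 rows 2
wp turn deg 8.0 dist mm 14.9 rows 3
wp turn deg 0.0 dist mm 22.0 rows 4
[[-0.0096,0.0009,0.0003,-0.0042,0.0003,0.0003,1],[-0.0193,0.0019,0.0006,-0.0085,0.0005,0.0006,1],[-0.0658,0.0019,0.0007,-0.0085,0.0022,0.0053,1],[-0.1124,0.0019,0.0008,-0.0085,0.0039,0.0099,1],[-0.1589,0.002,0.0009,-0.0084,0.0056,0.0146,1],[-0.1589,0.002,0.0009,-0.0084,0.0094,0.0186,1],[-0.1589,0.002,0.0009,-0.0084,0.0133,0.0225,1],[-0.1589,0.002,0.0009,-0.0084,0.0171,0.0265,1],[-0.1589,0.002,0.0009,-0.0084,0.0209,0.0304,1]]
```

Emit:
move_arm([
  [[-0.0096,0.001,0,-0.0042,0.0003,0.0003,1],[-0.0193,0.002,0.0006,-0.0085,0.0005,0.0006,1],[-0.0658,0.002,0.0007,-0.0085,0.0022,0.0053,1],[-0.1124,0.002,0.0008,-0.0085,0.0039,0.01,1],[-0.1589,0.002,0.001,-0.0084,0.0056,0.0146,1],[-0.1589,0.002,0.001,-0.0084,0.0094,0.0186,1],[-0.1589,0.002,0.001,-0.0084,0.0133,0.0225,1],[-0.1589,0.002,0.001,-0.0084,0.0171,0.0265,1],[-0.1589,0.002,0.001,-0.0084,0.0209,0.0304,1],[-0.1589,0.002,0.001,-0.0084,0.0209,0.0304,1]],
])

```text
clock: 12.0
tool_pos: [0.5523, -0.0644, 0.0761]
ee_rot: [-54.9, -0.2, -40.1]
ft_force: [4.5, -4.1, -2.3]
finger_gap: 0.0136
```

Run:
```python
from vis import *
st(); report()
path([(.066,.006,.0068,50,0,3),(.071,.006,.013,50,5,2),(.076,.006,.0187,50,10,2)])
```

```text
12.0 [ 4.5233 -4.0852 -2.3405] [-1.5031 -0.3435 -1.0571] 0.013599759367344203
scoop [ 0.6    -0.0077  0.0065] [49.7848  0.0366 -0.1987]
lip in tray 0.05733718706100244 0.0031035765495088553 0.006471760709671463
scene [[29.0, 50.0, 57.0], [64.0, 0.0, 43.0], [64.0, 22.0, 42.0], [4.0, -21.0, 40.0], [55.0, -36.0, 29.0], [4.0, 2.0, 28.0], [2.0, 24.0, 24.0], [53.0, 25.0, 21.0], [29.0, -23.0, 21.0]]
top [[60.0, -45.0, 41.0], [31.0, 52.0, 31.0], [68.0, 0.0, 28.0], [68.0, 22.0, 28.0], [-0.0, 30.0, 23.0], [91.0, 52.0, 23.0], [48.0, 33.0, 21.0], [77.0, 51.0, 21.0], [-2.0, 17.0, 20.0]]
wp turn deg 0.3 dist mm 9.1 rows 3
wp turn deg 5.0 dist mm 3.6 rows 2
wp turn deg 5.0 dist mm 4.5 rows 2
[[0.0002,-0.0005,0.0016,-0.0008,0.0016,0.0025,1],[0.0003,-0.001,0.0033,-0.0015,0.0032,0.0049,1],[0.0005,-0.0015,0.0049,-0.0023,0.0048,0.0074,1],[0.0441,-0.0015,0.0049,-0.0023,0.0061,0.0061,1],[0.0878,-0.0014,0.0048,-0.0023,0.0074,0.0048,1],[0.1314,-0.0013,0.0048,-0.0023,0.0093,0.0036,1],[0.175,-0.0013,0.0047,-0.0023,0.0112,0.0024,1]]
```

Emit:
move_arm([
  [[0,0,0,0.001,0.0008,0.0013,1],[0,0,0,0.002,0.0016,0.0025,1],[0,0,0.001,0.002,0.0024,0.0037,1],[0,0,0.002,0.002,0.0032,0.005,1],[0,0,0.003,0.002,0.004,0.0062,1],[0,0,0.003,0.002,0.0048,0.0074,1],[0,0,0.003,0.002,0.0048,0.0074,1]],
])

```text
clock: 12.8
tool_pos: [0.5586, -0.0597, 0.0761]
ee_rot: [-55.1, -0.0, -40.0]
ft_force: [1.0, -7.4, -1.3]
finger_gap: 0.0137
```

Run:
```python
from vis import *
st(); S=shots();report(S=S);np.save("S.npy",S)
print(fitscoop(S,(.604,-.005,50.),.006,(0,1,3)))
path([(.071,.003,.013,50,5,2),(.076,.003,.0187,50,10,2)])
```

```text
12.8 [ 1.0354 -7.4146 -1.332 ] [-2.2143  0.0698 -1.0203] 0.013708140491680232
scoop [ 0.6059 -0.0028  0.0063] [49.9236  0.1716 -0.041 ]
lip in tray 0.06484295139199948 0.0017413914086473817 0.006232562936249957
scene [[32.0, 49.0, 54.0], [65.0, 23.0, 44.0], [65.0, 1.0, 43.0], [11.0, -23.0, 40.0], [11.0, 1.0, 28.0], [60.0, -35.0, 28.0], [10.0, 21.0, 26.0], [61.0, -23.0, 23.0], [15.0, -53.0, 21.0]]
top [[60.0, -44.0, 39.0], [34.0, 52.0, 30.0], [69.0, 22.0, 28.0], [8.0, 30.0, 25.0], [69.0, -1.0, 25.0], [90.0, 52.0, 22.0], [76.0, 51.0, 21.0], [58.0, -21.0, 20.0], [6.0, 16.0, 20.0]]
(array([ 0.6059, -0.0036, 50.    , -2.3054,  0.006 ]), {'scene': 336, 'top': 124}, np.float64(0.06496586336616407))
wp turn deg 5.2 dist mm 3.5 rows 2
wp turn deg 5.0 dist mm 4.5 rows 2
[[0.0451,-0.0004,0.0006,-0.0005,0.0015,-0.0008,1],[0.0901,-0.0008,0.0012,-0.001,0.0029,-0.0017,1],[0.1338,-0.0008,0.0012,-0.001,0.0048,-0.0029,1],[0.1774,-0.0009,0.0011,-0.001,0.0068,-0.0041,1]]
```

Emit:
move_arm([
  [[0.022,0,0,-0.0003,0.001,0.0005,1],[0.045,0,0,-0.0005,0.0022,0.0003,1],[0.067,0,0,-0.001,0.0034,0,1],[0.09,-0.001,0.001,-0.001,0.0045,-0.0003,1],[0.112,-0.001,0.001,-0.001,0.0056,-0.0008,1],[0.134,-0.001,0.001,-0.001,0.0068,-0.0013,1],[0.156,-0.001,0.001,-0.001,0.008,-0.0018,1],[0.1774,-0.001,0.001,-0.001,0.0088,-0.0025,1],[0.1774,-0.001,0.001,-0.001,0.0088,-0.0025,1]],
])

```text
clock: 13.8
tool_pos: [0.5612, -0.0571, 0.0741]
ee_rot: [-44.4, -0.2, -39.8]
ft_force: [-14.0, -12.7, 22.5]
finger_gap: 0.0134
```

Run:
```python
from vis import *
st(); S=shots();report(S=S,z=.025)
print(fitscoop(S,(.608,-.001,50.,8,.0125),.006,(0,1,3,4)))
path([(.081,.002,.0246,50,15,2),(.083,.002,.031,50,20,2)])
```

```text
13.8 [-14.0132 -12.7164  22.5392] [0.2596 0.5013 0.4333] 0.013406579742763476
scoop [0.6159 0.0087 0.0192] [ 50.122  -10.475   -0.1866]
lip in tray 0.0795551594974234 0.0016749142394143005 0.025588871397664505
scene [[35.0, 46.0, 50.0], [65.0, 22.0, 47.0], [65.0, -1.0, 44.0], [14.0, -26.0, 42.0], [14.0, -3.0, 32.0], [63.0, -37.0, 29.0], [14.0, 19.0, 23.0], [62.0, -26.0, 22.0], [23.0, -54.0, 20.0]]
top [[59.0, -43.0, 37.0], [33.0, 52.0, 30.0], [67.0, 22.0, 28.0], [66.0, 1.0, 25.0], [6.0, 31.0, 24.0], [89.0, 53.0, 21.0], [57.0, -20.0, 21.0], [76.0, 52.0, 21.0], [4.0, 18.0, 20.0]]
(array([ 0.608 , -0.001 , 50.    ,  8.    ,  0.0125]), {'scene': 331, 'top': 158}, np.float64(0.25546822140858055))
wp turn deg 4.6 dist mm 10.9 rows 2
wp turn deg 5.0 dist mm 4.6 rows 2
[[0.0399,0.002,0.0004,-0.0002,0.003,-0.0045,1],[0.0798,0.004,0.0009,-0.0004,0.006,-0.0091,1],[0.1235,0.004,0.0007,-0.0004,0.0072,-0.011,1],[0.1671,0.0039,0.0005,-0.0004,0.0085,-0.0129,1]]
```

Forces of 19 N back and 22 N up match the lip bearing on the 45° ramp, and the scoop turned in the grip again. The two middle balls should now be over the lip, so I'll re-grip flat and pitch up without pushing forward.

Emit:
move_arm([
  [[0,0,0,0,0,0,0.3],[0,0,0,0,0,0,0.1],[0,0,0,0,0,0,0],[0,0,0,0,0,0,0],[0,0,0,0,0,0,0]],
])

```text
clock: 14.4
tool_pos: [0.5587, -0.0533, 0.0672]
ee_rot: [-44.7, 0.3, -39.7]
ft_force: [-0.8, 0.5, 0.2]
finger_gap: 0.0465
```

Run:
```python
from vis import *
o=r.get_obs();print(o["clock"],o["ft_force"],o["finger_gap"])
S=shots(); report(S=S)
from scipy.optimize import minimize
def cost(p,S):
    c=0
    for n,im in S.items():
        m=red(im); Sr=scoopR(p[2],p[3]); h=cv2.convexHull(np.float32(proj(CAM[n],Sr.apply(HP)+[p[0],p[1],.006])))
        uv=h[:,0].mean(0).astype(int); px=np.argwhere(m[max(0,uv[1]-50):uv[1]+50,max(0,uv[0]-50):uv[0]+50])[:,::-1]+np.maximum(uv-50,0)
        d=np.array([cv2.pointPolygonTest(h,(float(a),float(b)),True) for a,b in px]); c+=np.sum(np.minimum(d,0)**2)
        ft=proj(CAM[n],Sr.apply(np.array([f+.003*u+w*v for w in(-.009,0,.009)]))+[p[0],p[1],.006])
        c+=20*sum(np.maximum(np.min(np.hypot(*(px-t).T))-.5,0)**2 for t in ft)
    return c
for g in((.606,-.003),(.612,.003),(.600,-.009)):
    s=minimize(lambda q:cost((g[0]+q[0]/100,g[1]+q[1]/100,50,q[2]*5),S),[0,0,0],method='Nelder-Mead',options=dict(initial_simplex=[[0,0,0],[.5,0,0],[0,.5,0],[0,0,1]]))
    print(g[0]+s.x[0]/100,g[1]+s.x[1]/100,s.x[2]*5,s.fun)
A=tool((.6063,-.0025,.006),50.,off=OFF); rows([(*A,1)],0)
```

```text
14.4 [-0.7509  0.478   0.1957] 0.04648601079450026
scene [[32.0, 49.0, 57.0], [61.0, 23.0, 46.0], [9.0, -24.0, 43.0], [61.0, 0.0, 40.0], [9.0, 0.0, 33.0], [59.0, -35.0, 28.0], [9.0, 21.0, 24.0], [60.0, -23.0, 21.0], [32.0, -25.0, 20.0]]
top [[60.0, -44.0, 40.0], [34.0, 51.0, 30.0], [64.0, 21.0, 28.0], [6.0, 29.0, 25.0], [64.0, -1.0, 25.0], [91.0, 52.0, 22.0], [77.0, 52.0, 21.0], [55.0, -21.0, 20.0], [-40.0, -43.0, 17.0]]
0.6059935605959712 -0.002090949504974198 0.6839915919345569 2.3560566532249734
0.6065412642325915 -0.002001625255913051 1.3247165799110328 2.220885434569983
0.6059929701019011 -0.002090483374445835 0.6873952768631796 2.356054540791116
wp turn deg 10.2 dist mm 10.1 rows 1
[[-0.1776,-0.0002,-0.0054,0.0039,-0.0089,0.0026,0]]
```

Emit:
move_arm([
  [[-0.09,0,-0.003,0.002,-0.0045,0.0013,0],[-0.1776,0,-0.005,0.004,-0.009,0.0026,0],[-0.1776,0,-0.005,0.004,-0.009,0.0026,0.3],[-0.1776,0,-0.005,0.004,-0.009,0.0026,1],[-0.1776,0,-0.005,0.004,-0.009,0.0026,1],[-0.1776,0,-0.005,0.004,-0.009,0.0026,1],[-0.1776,0,-0.005,0.004,-0.009,0.0026,1],[-0.1776,0,-0.005,0.004,-0.009,0.0026,1],[-0.1776,0,-0.005,0.004,-0.009,0.0026,1]],
])

```text
clock: 15.4
tool_pos: [0.5586, -0.0605, 0.075]
ee_rot: [-55.0, 0.0, -39.9]
ft_force: [-0.4, -0.4, -2.7]
finger_gap: 0.0138
```

Run:
```python
from vis import *
st(); report()
path([(.0655,.002,.0130,50,5,3),(.0665,.002,.0205,50,10,3),(.067,.002,.030,50,16,4)])
```

```text
15.4 [-0.3827 -0.3628 -2.6546] [-0.6614  0.4204 -0.0235] 0.013821141761528067
scoop [ 0.6059 -0.0035  0.0053] [49.9584  0.0748  0.0357]
lip in tray 0.06435130256813394 0.0013768538516825933 0.005302841553823439
scene [[31.0, 49.0, 56.0], [61.0, 23.0, 46.0], [9.0, -24.0, 43.0], [61.0, 0.0, 40.0], [8.0, -0.0, 34.0], [59.0, -35.0, 28.0], [9.0, 21.0, 26.0], [60.0, -23.0, 22.0], [19.0, -52.0, 21.0]]
top [[60.0, -44.0, 40.0], [33.0, 51.0, 31.0], [64.0, 21.0, 27.0], [64.0, -0.0, 25.0], [6.0, 29.0, 24.0], [91.0, 52.0, 22.0], [77.0, 52.0, 21.0], [55.0, -21.0, 21.0], [4.0, 16.0, 18.0]]
wp turn deg 5.1 dist mm 5.2 rows 3
wp turn deg 5.0 dist mm 4.7 rows 3
wp turn deg 6.0 dist mm 5.2 rows 4
[[0.0296,-0.0002,-0.0001,-0.0002,-0.0003,-0.0017,1],[0.0592,-0.0005,-0.0001,-0.0004,-0.0005,-0.0034,1],[0.0889,-0.0007,-0.0002,-0.0006,-0.0008,-0.0051,1],[0.1179,-0.0008,-0.0003,-0.0006,-0.0007,-0.0066,1],[0.147,-0.0008,-0.0003,-0.0006,-0.0007,-0.0082,1],[0.1761,-0.0008,-0.0003,-0.0006,-0.0007,-0.0097,1],[0.2023,-0.0009,-0.0004,-0.0006,-0.0006,-0.011,1],[0.2285,-0.0009,-0.0004,-0.0006,-0.0005,-0.0123,1],[0.2547,-0.0009,-0.0004,-0.0006,-0.0004,-0.0136,1],[0.2808,-0.0009,-0.0005,-0.0006,-0.0003,-0.0149,1]]
```

Emit:
move_arm([
  [[0.03,0,0,0,-0.0003,-0.0017,1],[0.059,0,0,0,-0.0006,-0.0034,1],[0.089,0,0,0,-0.0008,-0.0051,1],[0.118,0,0,0,-0.001,-0.0066,1],[0.147,0,0,0,-0.001,-0.0082,1],[0.176,0,0,0,-0.001,-0.0097,1],[0.202,0,0,0,-0.001,-0.011,1],[0.2285,0,0,0,-0.001,-0.0123,1],[0.2547,0,0,0,-0.001,-0.0136,1],[0.281,0,0,0,-0.001,-0.0149,1]],
])

```text
clock: 16.5
tool_pos: [0.5504, -0.0695, 0.0678]
ee_rot: [-38.7, 0.0, -39.8]
ft_force: [-4.5, 0.2, -3.9]
finger_gap: 0.014
```

Run:
```python
from vis import *
st(); report(.025)
path([(.060,.002,.045,50,22,3),(.045,.002,.105,50,24,6)])
```

```text
16.5 [-4.5395  0.1778 -3.9183] [-0.9299  1.3637  0.9066] 0.014012316266286072
scoop [0.6081 0.0003 0.0217] [ 50.0549 -16.1784   0.0623]
lip in tray 0.06727091080454634 0.002125438150518591 0.031429576774521045
scene [[5.0, 23.0, 44.0], [30.0, 51.0, 43.0], [6.0, -22.0, 43.0], [55.0, -43.0, 41.0], [5.0, -1.0, 39.0], [56.0, 33.0, 32.0], [23.0, 6.0, 29.0], [28.0, -20.0, 22.0], [6.0, -56.0, 20.0]]
top [[31.0, 51.0, 38.0], [59.0, -46.0, 38.0], [79.0, 53.0, 21.0], [10.0, -22.0, 21.0], [59.0, 32.0, 21.0], [92.0, 53.0, 20.0], [9.0, -2.0, 20.0], [10.0, 20.0, 19.0], [60.0, -24.0, 15.0]]
wp turn deg 5.8 dist mm 10.2 rows 3
wp turn deg 2.0 dist mm 57.7 rows 6
[[0.0339,-0.0008,-0.0006,-0,-0.0029,-0.0018,1],[0.0678,-0.0017,-0.0012,-0,-0.0058,-0.0036,1],[0.1018,-0.0025,-0.0018,-0,-0.0087,-0.0054,1],[0.1076,-0.0026,-0.0018,-0.0001,-0.0165,0.0002,1],[0.1134,-0.0026,-0.0018,-0.0001,-0.0244,0.0058,1],[0.1192,-0.0026,-0.0018,-0.0001,-0.0322,0.0113,1],[0.125,-0.0026,-0.0018,-0.0001,-0.04,0.0169,1],[0.1308,-0.0026,-0.0018,-0.0002,-0.0479,0.0225,1],[0.1367,-0.0026,-0.0018,-0.0002,-0.0557,0.0281,1]]
```

Four balls are now in the bowl and two remain in the tray at (57,−44) and (30,51). Lifting out gently.

Emit:
move_arm([
  [[0.034,0,0,0,-0.003,-0.0018,1],[0.068,0,0,0,-0.006,-0.0036,1],[0.1,0,0,0,-0.009,-0.0054,1],[0.108,0,0,0,-0.0165,0,1],[0.113,0,0,0,-0.0244,0.0058,1],[0.119,0,0,0,-0.032,0.0113,1],[0.125,0,0,0,-0.04,0.017,1],[0.131,0,0,0,-0.048,0.0225,1],[0.1367,0,0,0,-0.0557,0.028,1],[0.1367,0,0,0,-0.0557,0.028,1]],
])

```text
clock: 17.6
tool_pos: [0.535, -0.0908, 0.1266]
ee_rot: [-31.0, -0.2, -40.0]
ft_force: [-0.6, -0.9, -2.5]
finger_gap: 0.0135
```

```bash
cat >> vis.py <<'E'
def inbowl(S):
    Rn,pn=now(); Sr=Rn*GR.inv(); sp=pn-Sr.apply(GT)
    for n,im in S.items():
        b=findballs(im,CAM[n],Sr.apply(np.array([(.04,-.04,.0125),(.04,.04,.0125),(-.04,.04,.0125),(-.04,-.04,.0125)]))+sp)
        M=cv2.Rodrigues(CAM[n][0])[0]; o=-M.T@CAM[n][1]; out=[]
        for x,y,s in b:
            d=unproj(CAM[n],[(x,y)],0)[0]-o; lo=Sr.inv().apply(o-sp); ld=Sr.inv().apply(d); t=(.0125-lo[2])/ld[2]
            out.append((*(1e3*(lo+t*ld)[:2]).round(0),round(float(s))))
        print("inbowl",n,out)
E
python3 - <<'E'
from vis import *
st(); S=shots(); report(.016,S); inbowl(S)
E
```

```text
17.6 [-0.6195 -0.8774 -2.5335] [-0.8533  0.7268 -0.0853] 0.013514854179132068
scoop [ 0.5965 -0.0171  0.0932] [ 50.0269 -23.9286  -0.1947]
lip in tray 0.044887718623725884 -0.00010144007928956922 0.10735947747703892
scene [[28.0, 50.0, 59.0], [-32.0, 41.0, 31.0], [-45.0, 9.0, 27.0], [3.0, 6.0, 26.0], [49.0, -38.0, 20.0], [-26.0, 13.0, 20.0], [-44.0, 57.0, 19.0], [-44.0, 33.0, 17.0], [31.0, -47.0, 15.0]]
top [[31.0, 50.0, 30.0], [-2.0, -44.0, 28.0], [-2.0, -20.0, 26.0], [-2.0, 4.0, 25.0], [55.0, -50.0, 23.0], [91.0, 52.0, 22.0], [77.0, 51.0, 20.0], [20.0, -17.0, 16.0], [-39.0, -58.0, 14.0]]
inbowl scene [(np.float64(-27.0), np.float64(-25.0), 42), (np.float64(-27.0), np.float64(20.0), 40), (np.float64(-28.0), np.float64(-3.0), 39), (np.float64(-6.0), np.float64(1.0), 31), (np.float64(36.0), np.float64(18.0), 26), (np.float64(35.0), np.float64(-37.0), 26), (np.float64(2.0), np.float64(-25.0), 20), (np.float64(25.0), np.float64(42.0), 19), (np.float64(40.0), np.float64(38.0), 14)]
inbowl top [(np.float64(-23.0), np.float64(-26.0), 28), (np.float64(-23.0), np.float64(-4.0), 26), (np.float64(-23.0), np.float64(18.0), 25), (np.float64(30.0), np.float64(-27.0), 23), (np.float64(-2.0), np.float64(0.0), 16), (np.float64(30.0), np.float64(33.0), 13), (np.float64(-38.0), np.float64(-41.0), 11), (np.float64(30.0), np.float64(13.0), 9), (np.float64(30.0), np.float64(-14.0), 9)]
```

```bash
cat >> vis.py <<'E'
JAR=np.array([.5755,.297])
def jarP(d,z,h): return np.array([*(JAR+d*np.array([np.cos(np.radians(h)),np.sin(np.radians(h))])),z])
def jpath(L,grip=1,pt=lip): rows([(*tool(jarP(q[0],q[1],q[2]),q[2],q[3],pt=pt,off=OFF),q[4]) for q in L],grip)
E
python3 - <<'E'
from vis import *
path([(.045,0,.185,50,24,5)])
jpath([(-.02,.185,50,24,1)])
E
```

```text
wp turn deg 0.1 dist mm 79.1 rows 5
[[0.0004,0,0.0001,0.0002,-0.0082,0.0135,1],[0.0007,0,0.0002,0.0004,-0.0163,0.0271,1],[0.0011,0.0001,0.0004,0.0006,-0.0245,0.0406,1],[0.0014,0.0001,0.0005,0.0009,-0.0327,0.0542,1],[0.0018,0.0001,0.0006,0.0011,-0.0408,0.0677,1]]
wp turn deg 0.1 dist mm 289.6 rows 1
[[0.0018,0.0001,0.0006,-0.2165,0.1093,0.1582,1]]
```

Emit:
move_arm([
  [[0,0,0,0,-0.005,0.008,1],[0,0,0,0,-0.014,0.023,1],[0,0,0,0,-0.024,0.04,1],[0,0,0,0,-0.033,0.055,1],[0,0,0,-0.004,-0.037,0.066,1],[0,0,0,-0.014,-0.031,0.074,1],[0,0,0,-0.028,-0.022,0.079,1],[0,0,0,-0.043,-0.011,0.086,1],[0,0,0,-0.058,0,0.092,1],[0,0,0,-0.073,0.01,0.098,1]],
])

```text
clock: 18.7
tool_pos: [0.515, 0.0046, 0.2025]
ee_rot: [-31.0, 0.1, -39.8]
ft_force: [-0.0, -0.3, -3.2]
finger_gap: 0.0133
```

Emit:
move_arm([
  [[0,0,0,-0.016,0.011,0.0067,1],[0,0,0,-0.032,0.022,0.0134,1],[0,0,0,-0.048,0.033,0.02,1],[0,0,0,-0.064,0.044,0.027,1],[0,0,0,-0.08,0.055,0.0335,1],[0,0,0,-0.096,0.066,0.04,1],[0,0,0,-0.112,0.077,0.047,1],[0,0,0,-0.126,0.087,0.053,1],[0,0,0,-0.137,0.095,0.057,1],[0,0,0,-0.1435,0.099,0.06,1]],
])

```text
clock: 19.7
tool_pos: [0.4782, 0.1854, 0.2023]
ee_rot: [-31.0, 0.1, -39.7]
ft_force: [0.0, -0.4, -2.5]
finger_gap: 0.0139
```

Emit:
move_arm([
  [[0,0,0,0,0,0,1],[0,0,0,0,0,0,1],[0,0,0,0,0,0,1],[0,0,0,0,0,0,1]],
])

```text
clock: 20.1
tool_pos: [0.4808, 0.1825, 0.2041]
ee_rot: [-31.0, -0.0, -40.0]
ft_force: [-0.5, -0.0, -3.1]
finger_gap: 0.0138
```

Run:
```python
from vis import *
st(); S=shots(); inbowl(S); print(r.get_obs()["joints"])
jpath([(-.02,.145,50,3,4),(-.02,.14,50,-12,6)])
```

```text
20.1 [-0.4582 -0.038  -3.0958] [-0.8676  0.6294 -0.0446] 0.013822262026675951
scoop [0.5422 0.2563 0.1706] [ 49.9178 -23.9108   0.0197]
lip in tray 0.21941379034704833 0.21705049709106036 0.18474005814944044
inbowl scene [(np.float64(-25.0), np.float64(-2.0), 35), (np.float64(-25.0), np.float64(23.0), 35), (np.float64(-8.0), np.float64(11.0), 32), (np.float64(-25.0), np.float64(-22.0), 32), (np.float64(31.0), np.float64(-39.0), 24), (np.float64(-42.0), np.float64(-40.0), 20), (np.float64(3.0), np.float64(-21.0), 18), (np.float64(29.0), np.float64(36.0), 18), (np.float64(2.0), np.float64(12.0), 12)]
inbowl top [(np.float64(-21.0), np.float64(-2.0), 30), (np.float64(28.0), np.float64(-31.0), 26), (np.float64(-21.0), np.float64(21.0), 25), (np.float64(28.0), np.float64(31.0), 23), (np.float64(-22.0), np.float64(-22.0), 23), (np.float64(-5.0), np.float64(9.0), 18), (np.float64(29.0), np.float64(13.0), 15), (np.float64(29.0), np.float64(-19.0), 15), (np.float64(28.0), np.float64(1.0), 14)]
[-20.6144 -25.5322 123.9951  59.9783  69.0793   2.5837]
wp turn deg 20.9 dist mm 16.5 rows 4
wp turn deg 15.0 dist mm 29.9 rows 6
[[-0.0913,-0.0002,0.0003,-0.0001,0.0028,0.003,1],[-0.1825,-0.0003,0.0006,-0.0003,0.0056,0.0061,1],[-0.2738,-0.0005,0.001,-0.0004,0.0084,0.0091,1],[-0.365,-0.0007,0.0013,-0.0005,0.0112,0.0121,1],[-0.4086,-0.0006,0.0013,-0.0005,0.0122,0.017,1],[-0.4523,-0.0006,0.0014,-0.0005,0.0133,0.0219,1],[-0.4959,-0.0006,0.0014,-0.0005,0.0143,0.0268,1],[-0.5395,-0.0006,0.0015,-0.0005,0.0153,0.0317,1],[-0.5832,-0.0005,0.0015,-0.0005,0.0163,0.0366,1],[-0.6268,-0.0005,0.0016,-0.0005,0.0173,0.0414,1]]
```

Emit:
move_arm([
  [[-0.09,0,0,0,0.0028,0.003,1],[-0.1825,0,0,0,0.0056,0.006,1],[-0.274,0,0.001,0,0.0084,0.009,1],[-0.365,0,0.001,0,0.011,0.012,1],[-0.4086,0,0.001,0,0.0122,0.017,1],[-0.4523,0,0.001,0,0.0133,0.022,1],[-0.496,0,0.001,0,0.0143,0.027,1],[-0.5395,0,0.001,0,0.0153,0.0317,1],[-0.583,0,0.001,0,0.0163,0.0366,1],[-0.627,0,0.001,0,0.0173,0.0414,1]],
])

```text
clock: 21.2
tool_pos: [0.5035, 0.2113, 0.2306]
ee_rot: [-67.0, 0.1, -39.9]
ft_force: [0.4, 0.1, -3.0]
finger_gap: 0.0138
```

Run:
```python
from vis import *
st(); print(r.get_obs()["joints"]); S=shots(); inbowl(S)
jpath([(-.02,.138,50,-40,8)])
```

```text
21.2 [ 0.4366  0.1283 -3.0189] [-0.5051  0.3532  0.0361] 0.013790327201314208
scoop [0.5402 0.256  0.1471] [50.0281 12.1078  0.1174]
lip in tray 0.22018322162505743 0.21849795430091326 0.13977054467898734
[  6.6728 -10.5935  93.7624  15.9113  80.1713  46.1614]
inbowl scene [(np.float64(24.0), np.float64(-40.0), 43), (np.float64(29.0), np.float64(5.0), 40), (np.float64(9.0), np.float64(18.0), 37), (np.float64(25.0), np.float64(-26.0), 33), (np.float64(-42.0), np.float64(36.0), 31), (np.float64(8.0), np.float64(-26.0), 30), (np.float64(10.0), np.float64(-6.0), 29), (np.float64(-42.0), np.float64(-16.0), 22), (np.float64(-24.0), np.float64(12.0), 21)]
inbowl top [(np.float64(24.0), np.float64(-25.0), 43), (np.float64(43.0), np.float64(5.0), 38), (np.float64(26.0), np.float64(-4.0), 35), (np.float64(32.0), np.float64(15.0), 22), (np.float64(-1.0), np.float64(-32.0), 22)]
wp turn deg 28.1 dist mm 59.5 rows 8
[[-0.0613,0.0003,0,0.0001,-0.0009,0.0074,1],[-0.1226,0.0005,0,0.0001,-0.0017,0.0148,1],[-0.1839,0.0008,0,0.0002,-0.0026,0.0222,1],[-0.2452,0.0011,0.0001,0.0002,-0.0035,0.0296,1],[-0.3065,0.0014,0.0001,0.0003,-0.0043,0.0369,1],[-0.3678,0.0016,0.0001,0.0003,-0.0052,0.0443,1],[-0.4291,0.0019,0.0001,0.0004,-0.0061,0.0517,1],[-0.4904,0.0022,0.0001,0.0004,-0.0069,0.0591,1]]
```

Emit:
move_arm([
  [[-0.061,0,0,0,-0.001,0.0074,1],[-0.1226,0,0,0,-0.0017,0.0148,1],[-0.184,0.001,0,0,-0.0026,0.0222,1],[-0.245,0.001,0,0,-0.0035,0.0296,1],[-0.3065,0.001,0,0,-0.0043,0.037,1],[-0.368,0.002,0,0,-0.0052,0.0443,1],[-0.429,0.002,0,0,-0.006,0.0517,1],[-0.49,0.002,0,0,-0.007,0.059,1],[-0.49,0.002,0,0,-0.007,0.059,1]],
])

```text
clock: 22.2
tool_pos: [0.5377, 0.252, 0.2587]
ee_rot: [-95.0, 0.2, -39.9]
ft_force: [-0.5, 0.2, -2.9]
finger_gap: 0.0137
```

Run:
```python
from vis import *
st(); S=shots(); inbowl(S); report(.016,S)
# straight up and back, level
jpath([(-.03,.20,50,-30,4),(-.10,.24,50,0,6)])
```

```text
22.2 [-0.5382  0.18   -2.8791] [ 0.0268 -0.1286 -0.0148] 0.013672296559534216
scoop [0.5449 0.2617 0.1578] [50.1209 40.0542  0.1458]
lip in tray 0.22010658024658142 0.21857280014521357 0.13523242974307312
inbowl scene [(np.float64(19.0), np.float64(-20.0), 24), (np.float64(-15.0), np.float64(11.0), 24), (np.float64(31.0), np.float64(32.0), 21), (np.float64(24.0), np.float64(-41.0), 19), (np.float64(-14.0), np.float64(-19.0), 14), (np.float64(19.0), np.float64(8.0), 14), (np.float64(19.0), np.float64(-5.0), 14), (np.float64(8.0), np.float64(-20.0), 12), (np.float64(5.0), np.float64(12.0), 11)]
inbowl top [(np.float64(10.0), np.float64(-36.0), 34), (np.float64(45.0), np.float64(-37.0), 31), (np.float64(23.0), np.float64(34.0), 29), (np.float64(-0.0), np.float64(18.0), 20), (np.float64(4.0), np.float64(-11.0), 18), (np.float64(2.0), np.float64(-25.0), 13), (np.float64(-40.0), np.float64(-31.0), 8)]
scene [[29.0, 50.0, 60.0], [50.0, -38.0, 19.0], [99.0, 52.0, 15.0], [99.0, -38.0, 14.0], [20.0, -50.0, 13.0], [-20.0, -50.0, 12.0], [3.0, -52.0, 12.0], [-43.0, -50.0, 12.0], [18.0, 49.0, 11.0]]
top [[55.0, -46.0, 46.0], [31.0, 50.0, 34.0], [91.0, 52.0, 28.0], [7.0, 52.0, 14.0], [78.0, 50.0, 13.0], [89.0, -58.0, 13.0], [-7.0, 51.0, 12.0], [-20.0, 52.0, 12.0], [-35.0, 53.0, 11.0]]
wp turn deg 10.0 dist mm 62.6 rows 4
wp turn deg 30.0 dist mm 119.5 rows 6
[[0.0438,-0.0003,-0.0003,0,-0.0132,-0.0085,1],[0.0876,-0.0006,-0.0005,0.0001,-0.0263,-0.0169,1],[0.1314,-0.001,-0.0008,0.0001,-0.0395,-0.0254,1],[0.1751,-0.0013,-0.0011,0.0001,-0.0526,-0.0339,1],[0.2624,-0.0014,-0.0012,0.0001,-0.05,-0.0536,1],[0.3497,-0.0015,-0.0013,0.0001,-0.0474,-0.0734,1],[0.4369,-0.0016,-0.0014,0.0001,-0.0448,-0.0931,1],[0.5242,-0.0018,-0.0015,0.0001,-0.0423,-0.1129,1],[0.6115,-0.0019,-0.0016,0.0001,-0.0397,-0.1326,1],[0.6987,-0.002,-0.0017,0.0001,-0.0371,-0.1524,1]]
```

Emit:
move_arm([
  [[0.044,0,0,0,-0.013,-0.0085,1],[0.0876,0,0,0,-0.026,-0.017,1],[0.131,0,0,0,-0.0395,-0.0254,1],[0.175,0,0,0,-0.0526,-0.034,1],[0.262,0,0,0,-0.05,-0.0536,1],[0.35,0,0,0,-0.0474,-0.073,1],[0.437,0,0,0,-0.045,-0.093,1],[0.524,0,0,0,-0.042,-0.113,1],[0.6115,0,0,0,-0.04,-0.1326,1],[0.7,0,0,0,-0.037,-0.1524,1]],
])

```text
clock: 23.3
tool_pos: [0.4395, 0.1361, 0.3108]
ee_rot: [-54.6, -0.2, -40.0]
ft_force: [1.1, -0.6, -1.9]
finger_gap: 0.0139
```

Run:
```python
from vis import *
st(); S=shots()
for n,im in S.items():
    for z in (.078,):
        q=[[JAR[0]+.052*np.cos(a),JAR[1]+.052*np.sin(a),z] for a in np.arange(0,6.28,.3)]
        b=findballs(im,CAM[n],q); print(n,np.c_[1e3*(unproj(CAM[n],b[:,:2],.075)[:,:2]-JAR),b[:,2]].round(0).tolist())
report(.016,S); inbowl(S)
# mat target: scoop origin over mat centre
M=np.array([.5582,-.2981]); A=tool((*M,.13),66.5,off=OFF); rows([(*A,1)],1); print(A[1])
```

```text
23.3 [ 1.1097 -0.5783 -1.8601] [-0.4537  0.3523  0.0069] 0.013873934175184403
scoop [0.4873 0.1932 0.2416] [49.8652 -0.3133 -0.1899]
lip in tray 0.1388307733390673 0.21855357943907294 0.24183951601751508
scene [[-27.0, 32.0, 66.0], [17.0, 41.0, 45.0], [35.0, 17.0, 15.0], [20.0, -18.0, 15.0], [32.0, -2.0, 14.0], [-3.0, -33.0, 14.0], [-20.0, -40.0, 14.0], [31.0, 8.0, 13.0], [14.0, -26.0, 12.0]]
top [[45.0, -1.0, 54.0], [30.0, -19.0, 51.0], [19.0, 44.0, 51.0], [-25.0, 34.0, 50.0], [13.0, -40.0, 15.0], [-32.0, -39.0, 15.0], [-42.0, 10.0, 15.0], [-38.0, -4.0, 14.0], [-7.0, -31.0, 14.0]]
scene [[28.0, 50.0, 59.0], [50.0, -39.0, 20.0], [98.0, 52.0, 14.0], [96.0, -38.0, 13.0], [23.0, -50.0, 13.0], [60.0, -35.0, 13.0], [-41.0, -50.0, 12.0], [8.0, -51.0, 12.0], [-12.0, -51.0, 12.0]]
top [[55.0, -46.0, 45.0], [31.0, 50.0, 33.0], [91.0, 52.0, 23.0], [77.0, 51.0, 21.0], [6.0, 51.0, 13.0], [89.0, -58.0, 12.0], [-20.0, 52.0, 12.0], [58.0, 28.0, 11.0], [-37.0, 52.0, 11.0]]
inbowl scene [(np.float64(-20.0), np.float64(-14.0), 27), (np.float64(-43.0), np.float64(40.0), 24), (np.float64(-20.0), np.float64(18.0), 21), (np.float64(31.0), np.float64(-31.0), 18), (np.float64(32.0), np.float64(41.0), 18), (np.float64(-41.0), np.float64(-33.0), 16), (np.float64(9.0), np.float64(-15.0), 15), (np.float64(-1.0), np.float64(-15.0), 15), (np.float64(12.0), np.float64(19.0), 14)]
inbowl top [(np.float64(24.0), np.float64(-30.0), 24), (np.float64(-26.0), np.float64(25.0), 23), (np.float64(-26.0), np.float64(-10.0), 19), (np.float64(-26.0), np.float64(14.0), 19), (np.float64(23.0), np.float64(-2.0), 17), (np.float64(-26.0), np.float64(-27.0), 17), (np.float64(23.0), np.float64(14.0), 16), (np.float64(30.0), np.float64(36.0), 16), (np.float64(24.0), np.float64(-20.0), 16)]
wp turn deg 17.1 dist mm 518.4 rows 1
[[0.0009,-0.2461,0.1703,0.3935,-0.0965,-0.3234,1]]
[ 0.5291 -0.3663  0.1995]
```

Four balls are in the jar (clear detections in the top view), two are still in the tray, and the bowl is empty. Now I return the scoop.

Emit:
move_arm([
  [[0,-0.02,0.014,0.03,-0.008,-0.025,1],[0,-0.05,0.034,0.079,-0.019,-0.065,1],[0,-0.074,0.05,0.118,-0.029,-0.097,1],[0,-0.1,0.068,0.157,-0.0386,-0.129,1],[0,-0.123,0.085,0.197,-0.048,-0.162,1],[0,-0.148,0.102,0.236,-0.058,-0.194,1],[0,-0.172,0.12,0.275,-0.0675,-0.226,1],[0,-0.2,0.136,0.315,-0.077,-0.259,1],[0,-0.225,0.155,0.36,-0.088,-0.296,1],[0.001,-0.246,0.17,0.3935,-0.0965,-0.3234,1]],
])

```text
clock: 24.4
tool_pos: [0.5327, -0.336, 0.2088]
ee_rot: [-54.9, -0.3, -22.8]
ft_force: [0.8, -0.2, -1.2]
finger_gap: 0.0138
```

Emit:
move_arm([
  [[0,0,0,0,0,0,1],[0,0,0,0,0,0,1],[0,0,0,0,0,0,1],[0,0,0,0,0,0,1]],
])

```text
clock: 24.8
tool_pos: [0.5321, -0.3328, 0.2115]
ee_rot: [-54.9, -0.4, -22.8]
ft_force: [-0.8, 0.2, -1.9]
finger_gap: 0.0138
```

```bash
cat >> vis.py <<'E'
def cost(p,S,z):
    c=0
    for n,im in S.items():
        m=red(im); Sr=scoopR(p[2],p[3]); h=cv2.convexHull(np.float32(proj(CAM[n],Sr.apply(HP)+[p[0],p[1],z])))
        uv=h[:,0].mean(0).astype(int); px=np.argwhere(m[max(0,uv[1]-50):uv[1]+50,max(0,uv[0]-50):uv[0]+50])[:,::-1]+np.maximum(uv-50,0)
        d=np.array([cv2.pointPolygonTest(h,(float(a),float(b)),True) for a,b in px]); c+=np.sum(np.minimum(d,0)**2)
        ft=proj(CAM[n],Sr.apply(np.array([f+.003*u+w*v for w in(-.009,0,.009)]))+[p[0],p[1],z])
        c+=20*sum(np.maximum(np.min(np.hypot(*(px-t).T))-.5,0)**2 for t in ft)
    return c
def fit2(S,g,h,z,p0=0):
    from scipy.optimize import minimize
    s=minimize(lambda q:cost((g[0]+q[0]/100,g[1]+q[1]/100,h+q[3]*5,p0+q[2]*5),S,z),np.zeros(4),method='Nelder-Mead',options=dict(initial_simplex=np.vstack([np.zeros(4),.6*np.eye(4)])))
    return g[0]+s.x[0]/100,g[1]+s.x[1]/100,h+s.x[3]*5,p0+s.x[2]*5,s.fun
E
python3 - <<'E'
from vis import *
st(); Rn,pn=now(); Sr=Rn*GR.inv(); sp=pn-Sr.apply(GT)
S=shots(); print(fit2(S,sp[:2],66.5,sp[2])); 
S0={"scene":cv2.imread("pics/l_scene.png"),"top":cv2.imread("pics/l_top.png")}; print("ref lift .5589 -.3098 65.5:",fit2(S0,(.5589,-.3098),65.5,.1337))
M=np.array([.5582,-.2981]); A=tool((*M,.012),66.5,off=OFF); rows([(*A,6)],1)
E
```

```text
24.8 [-0.8156  0.1715 -1.8717] [-0.519   0.1043 -0.0088] 0.013803198679174383
scoop [ 0.5609 -0.2645  0.1419] [67.1042  0.047  -0.3493]
lip in tray -0.16606029534719688 -0.12163355828042034 0.1419210051641975
(np.float64(0.5589678826967733), np.float64(-0.2654405625235065), np.float64(69.09840302090596), np.float64(-3.6282898013980835), np.float64(4.747773189628234))
ref lift .5589 -.3098 65.5: (np.float64(0.5613193925127546), np.float64(-0.31524948088323473), np.float64(62.70804751736342), np.float64(-7.3553512826800045), np.float64(35.79192334748574))
wp turn deg 0.7 dist mm 134.1 rows 6
[[0.0001,0.002,-0.0002,0.0016,0.0147,-0.0168,1],[0.0003,0.004,-0.0004,0.0032,0.0293,-0.0336,1],[0.0004,0.0059,-0.0007,0.0048,0.044,-0.0504,1],[0.0006,0.0079,-0.0009,0.0063,0.0587,-0.0672,1],[0.0007,0.0099,-0.0011,0.0079,0.0734,-0.0839,1],[0.0008,0.0119,-0.0013,0.0095,0.088,-0.1007,1]]
```

Emit:
move_arm([
  [[0,0.003,0,0.0025,0.02,-0.027,1],[0,0.006,0,0.005,0.044,-0.0504,1],[0,0.008,-0.001,0.0063,0.0587,-0.0672,1],[0.001,0.01,-0.001,0.008,0.0734,-0.084,1],[0.001,0.012,-0.001,0.0095,0.083,-0.095,1],[0.001,0.012,-0.001,0.0095,0.088,-0.1007,1],[0.001,0.012,-0.001,0.0095,0.088,-0.1007,1],[0.001,0.012,-0.001,0.0095,0.088,-0.1007,1],[0.001,0.012,-0.001,0.0095,0.088,-0.1007,1]],
])

```text
clock: 25.8
tool_pos: [0.5291, -0.3675, 0.0806]
ee_rot: [-54.8, 0.1, -23.4]
ft_force: [0.2, -0.4, -1.5]
finger_gap: 0.0139
```

Run:
```python
from vis import *
st()
M=np.array([.5582,-.2981]); A=tool((*M,.0045),66.5,off=OFF); rows([(*A,4)],1)
```

```text
25.8 [ 0.2073 -0.3589 -1.5109] [-0.5917  0.1969  0.0101] 0.013904395502468856
scoop [ 0.5582 -0.2992  0.0111] [66.4496 -0.0612  0.0736]
lip in tray -0.1942321157981573 -0.14230399671348842 0.011169484073900796
wp turn deg 0.1 dist mm 6.7 rows 4
[[-0.0003,-0.0004,-0.0001,-0.0001,0.0015,-0.0007,1],[-0.0005,-0.0007,-0.0003,-0.0003,0.003,-0.0014,1],[-0.0008,-0.0011,-0.0004,-0.0004,0.0045,-0.0022,1],[-0.0011,-0.0015,-0.0005,-0.0005,0.006,-0.0029,1]]
```

Emit:
move_arm([
  [[0,0,0,0,0.002,-0.001,1],[0,0,0,0,0.004,-0.002,1],[0,0,0,0,0.006,-0.003,1],[0,0,0,0,0.006,-0.003,1],[0,0,0,0,0.006,-0.003,1]],
])

```text
clock: 26.3
tool_pos: [0.5291, -0.3665, 0.0745]
ee_rot: [-54.7, 0.1, -23.4]
ft_force: [-1.6, -2.9, 6.1]
finger_gap: 0.0137
```

Run:
```python
from vis import *
st()
```

```text
26.3 [-1.6356 -2.8688  6.0584] [0.4705 0.0211 0.2635] 0.013674950045355445
scoop [ 0.5582 -0.2981  0.0052] [66.4515 -0.1542  0.0872]
lip in tray -0.1934018403486312 -0.1416025772760544 0.005305199698250785
```

Emit:
move_arm([
  [[0,0,0,0,0,0,0.5],[0,0,0,0,0,0,0.1],[0,0,0,0,0,0,-0.2],[0,0,0,0,0,0,-0.2],[0,0,0,0,-0.03,0,-0.2],[0,0,0,0,-0.07,0,-0.2],[0,0,0,0,-0.115,0,-0.2],[0,0,0,0,-0.115,0,-0.2]],
])

```text
clock: 27.1
tool_pos: [0.5029, -0.4315, 0.1722]
ee_rot: [-55.2, -0.3, -23.6]
ft_force: [0.2, -0.5, 0.4]
finger_gap: 0.0566
```

```bash
cat > sel.py <<'E'
from vis import *
SEL=np.array([.4586,.3045])
def seltool(q,z): return R.from_euler('xyz',[-90,0,(176.4-np.degrees(q))-90],degrees=True),np.array([*SEL,z])
E
python3 - <<'E'
from sel import *
o=r.get_obs();print(o["clock"],o["joints"],o["tool_pos"],o["ft_force"],o["finger_gap"])
S=shots(); print(fit2(S,(.5582,-.2981),66.5,.004))
S0={"scene":cv2.imread("pics/scene0.png"),"top":cv2.imread("pics/top0.png")}; print("ref .5588 -.3096 65.5",fit2(S0,(.5588,-.3096),65.5,.004))
R1,p1=seltool(.35,.20); rows([(R1,p1,1)],0)
E
```

```text
27.1 [-59.9299  32.0378  54.8317  30.0386 112.2616 -29.5775] [ 0.5029 -0.4315  0.1722] [ 0.2052 -0.5337  0.3595] 0.05656033578769883
(np.float64(0.557855247594007), np.float64(-0.2989028119146085), np.float64(67.14169244846448), np.float64(-1.9510728298114222), np.float64(1.8944941853606725))
ref .5588 -.3096 65.5 (np.float64(0.5620404098538734), np.float64(-0.3078373709209809), np.float64(63.40243516279479), np.float64(0.23519462469687444), np.float64(0.02632900281817457))
wp turn deg 95.1 dist mm 734.5 rows 1
[[-0.4823,-1.515,0.4783,-0.3328,0.35,0.5534,0]]
```

Emit:
move_arm([
  [[-0.048,-0.151,0.048,-0.033,0.035,0.055,0],[-0.482,-1.515,0.478,-0.333,0.35,0.553,0],[-0.482,-1.515,0.478,-0.333,0.35,0.553,0],[-0.482,-1.515,0.478,-0.333,0.35,0.553,0],[-0.482,-1.515,0.478,-0.333,0.35,0.553,0],[-0.482,-1.515,0.478,-0.333,0.35,0.553,0],[-0.482,-1.515,0.478,-0.333,0.35,0.553,0],[-0.482,-1.515,0.478,-0.333,0.35,0.553,0],[-0.482,-1.515,0.478,-0.333,0.35,0.553,0],[-0.482,-1.515,0.478,-0.333,0.35,0.553,0]],
])

```text
clock: 28.2
tool_pos: [0.4701, 0.0741, 0.1875]
ee_rot: [-87.0, -2.4, 58.3]
ft_force: [1.5, 0.8, -0.9]
finger_gap: 0.0467
```

Run:
```python
from sel import *
o=r.get_obs();print(o["clock"],o["joints"],o["tool_pos"],o["ee_rot"])
R1,p1=seltool(.35,.20); rows([(R1,p1,1)],0)
```

```text
28.2 [ -0.5385  -3.6114  89.3543   3.6001  95.6008 -58.6366] [0.4701 0.0741 0.1875] [-86.9909  -2.3707  58.3453]
wp turn deg 8.8 dist mm 231.0 rows 1
[[-0.0495,-0.1385,0.045,0.1905,0.0023,0.1307,0]]
```

Emit:
move_arm([
  [[-0.05,-0.14,0.045,0.19,0.002,0.131,0],[-0.05,-0.14,0.045,0.19,0.002,0.131,0],[-0.05,-0.14,0.045,0.19,0.002,0.131,0],[-0.05,-0.14,0.045,0.19,0.002,0.131,0],[-0.05,-0.14,0.045,0.19,0.002,0.131,0],[-0.05,-0.14,0.045,0.19,0.002,0.131,0],[-0.05,-0.14,0.045,0.19,0.002,0.131,0],[-0.05,-0.14,0.045,0.19,0.002,0.131,0]],
])

```text
clock: 29.0
tool_pos: [0.461, 0.3005, 0.2014]
ee_rot: [-90.0, 0.0, 66.0]
ft_force: [0.0, -0.2, 0.3]
finger_gap: 0.0473
```

Run:
```python
from sel import *
o=r.get_obs();print(o["clock"],o["joints"],o["tool_pos"],o["ee_rot"])
R1,p1=seltool(.35,.125); rows([(R1,p1,1)],0)
```

```text
29.0 [ 27.2101   5.0748  78.9144  -0.0145  96.0013 -38.8104] [0.461  0.3005 0.2014] [-90.0172   0.0016  66.019 ]
wp turn deg 0.3 dist mm 76.5 rows 1
[[0.0003,-0.0057,-0,0.0027,0.0764,0.0038,0]]
```

Emit:
move_arm([
  [[0,-0.006,0,0.0027,0.03,0.0038,0],[0,-0.006,0,0.0027,0.06,0.0038,0],[0,-0.006,0,0.0027,0.076,0.0038,0],[0,-0.006,0,0.0027,0.09,0.0038,0],[0,-0.006,0,0.0027,0.103,0.0038,0],[0,-0.006,0,0.0027,0.114,0.0038,0],[0,-0.006,0,0.0027,0.1215,0.0038,0],[0,-0.006,0,0.0027,0.1215,0.0038,0],[0,-0.006,0,0.0027,0.1215,0.0038,0]],
])

```text
clock: 29.9
tool_pos: [0.4599, 0.306, 0.0817]
ee_rot: [-90.1, -0.2, 66.4]
ft_force: [-1.0, -0.2, -0.5]
finger_gap: 0.0472
```

Emit:
move_arm([
  [[0,0,0,0,0,0,0.3],[0,0,0,0,0,0,0.5],[0,0,0,0,0,0,0.7],[0,0,0,0,0,0,1],[0,0,0,0,0,0,1],[0,0,0,0,0,0,1],[0,0,0,0,0,0,1]],
])

```text
clock: 30.6
tool_pos: [0.4601, 0.3069, 0.0816]
ee_rot: [-90.1, -0.3, 66.4]
ft_force: [1.8, 5.0, -1.6]
finger_gap: 0.0136
```

Run:
```python
from sel import *
o=r.get_obs();print(o["clock"],o["joints"],o["tool_pos"],o["ee_rot"],o["ft_force"],o["wrist_torque"],o["finger_gap"])
R1,p1=seltool(1.30,.0785); rows([(R1,p1,8)],1)
```

```text
30.6 [ 27.7735   8.4155  89.0214   0.0931  82.2583 -38.6349] [0.4601 0.3069 0.0816] [-90.1182  -0.2957  66.3964] [ 1.8423  5.0245 -1.5623] [ 0.7684 -0.5307 -0.0192] 0.013582372916647031
wp turn deg 54.5 dist mm 4.2 rows 8
[[-0.0001,0.1189,0.0007,-0.0004,0.0004,0.0001,1],[-0.0001,0.2377,0.0014,-0.0007,0.0008,0.0001,1],[-0.0002,0.3566,0.0022,-0.0011,0.0012,0.0002,1],[-0.0003,0.4754,0.0029,-0.0014,0.0015,0.0002,1],[-0.0003,0.5943,0.0036,-0.0018,0.0019,0.0003,1],[-0.0004,0.7131,0.0043,-0.0021,0.0023,0.0003,1],[-0.0005,0.832,0.005,-0.0025,0.0027,0.0004,1],[-0.0005,0.9509,0.0057,-0.0029,0.0031,0.0004,1]]
```

Emit:
move_arm([
  [[0,0.1,0,-0.001,0,0,1],[0,0.22,0,-0.002,0,0,1],[0,0.34,0,-0.002,0,0,1],[0,0.46,0,-0.002,0,0,1],[0,0.58,0,-0.002,0,0,1],[0,0.7,0,-0.002,0,0,1],[0,0.83,0,-0.002,0,0,1],[0,0.951,0,-0.002,0,0,1],[0,0.951,0,-0.002,0,0,1],[0,0.951,0,-0.002,0,0,1]],
])

```text
clock: 31.6
tool_pos: [0.4608, 0.3074, 0.0816]
ee_rot: [-89.6, -0.5, 11.9]
ft_force: [6.1, 10.2, -5.3]
finger_gap: 0.0133
```

Run:
```python
from sel import *
o=r.get_obs();print(o["clock"],o["tool_pos"],o["ee_rot"],o["ft_force"],o["wrist_torque"],o["finger_gap"])
print(seltool(1.3,0)[0].as_euler('xyz',degrees=True))
```

```text
31.6 [0.4608 0.3074 0.0816] [-89.5942  -0.5324  11.9176] [ 6.091  10.1959 -5.28  ] [ 1.7967 -1.139  -0.0098] 0.013255977645557398
[-90.       0.      11.9155]
```

Emit:
move_arm([
  [[0,0,0,0,0,0,0.6],[0,0,0,0,0,0,0.3],[0,0,0,0,0,0,0],[0,0,0,0,0,0,0],[0,0,0,0,-0.03,0,0],[0,0,0,0,-0.07,0,0],[0,0,0,0,-0.12,0,0],[0,0,0,0,-0.17,0,0],[0,0,0,0,-0.2,0,0]],
])

```text
clock: 32.5
tool_pos: [0.4588, 0.3036, 0.2862]
ee_rot: [-89.9, -0.5, 11.9]
ft_force: [0.1, 0.3, 0.1]
finger_gap: 0.0472
```

Emit:
move_arm([
  [[0,0,0,-0.15,0,0,0],[0,0,0,-0.15,0,-0.1,0],[0,0,0,-0.15,0,-0.2,0],[0,0,0,-0.15,0,-0.25,0],[0,0,0,-0.15,0,-0.25,0],[0,0,0,-0.15,0,-0.25,0],[0,0,0,-0.15,0,-0.25,0],[0,0,0,-0.15,0,-0.25,0],[0,0,0,-0.15,0,-0.25,0]],
])

```text
clock: 33.4
tool_pos: [0.3628, 0.0281, 0.2806]
ee_rot: [-89.9, -0.1, 11.8]
ft_force: [0.7, 0.8, 0.9]
finger_gap: 0.047
```

Run:
```python
from sel import *
from ov import draw
S=shots(); o=r.get_obs(); print(o["clock"],o["tool_pos"])
for n in S: cv2.imwrite(f"pics/e_{n}.png",S[n])
for n,im in S.items():
    q=[[JAR[0]+.052*np.cos(a),JAR[1]+.052*np.sin(a),.078] for a in np.arange(0,6.28,.3)]
    b=findballs(im,CAM[n],q); print(n,np.c_[1e3*(unproj(CAM[n],b[:,:2],.075)[:,:2]-JAR),b[:,2]].round(0)[:5].tolist())
report(.016,S); print(fit2(S,(.5582,-.2981),66.5,.004))
th=((1.3,(255,0,255)),)
a=np.hstack([draw("pics/e_top.png",TOP,165,135,80,105,3.5,th),draw("pics/e_scene.png",SC,415,160,100,105,3.5,th)])
b=cv2.resize(S["scene"][150:330,120:520],None,fx=1.57,fy=1.2)
b=cv2.resize(S["scene"][170:340,120:460],(630,230))
w=630; a=cv2.resize(a,(w,int(a.shape[0]*w/a.shape[1])))
cv2.imwrite("pics/end.png",np.vstack([a,b])[:600])
```

```text
33.5 [0.363  0.029  0.2805]
scene [[-27.0, 32.0, 63.0], [17.0, 41.0, 44.0], [34.0, 17.0, 14.0], [32.0, 6.0, 14.0], [20.0, -18.0, 14.0]]
top [[46.0, -1.0, 54.0], [30.0, -19.0, 51.0], [20.0, 44.0, 51.0], [-25.0, 34.0, 50.0], [-10.0, -32.0, 15.0]]
scene [[28.0, 50.0, 56.0], [51.0, -38.0, 19.0], [99.0, -38.0, 14.0], [99.0, 55.0, 13.0], [21.0, -51.0, 13.0], [-26.0, -51.0, 12.0], [-42.0, -51.0, 11.0], [-13.0, -50.0, 11.0], [-1.0, -52.0, 11.0]]
top [[55.0, -46.0, 44.0], [31.0, 50.0, 33.0], [91.0, 52.0, 22.0], [77.0, 51.0, 21.0], [6.0, 51.0, 13.0], [-19.0, 52.0, 12.0], [89.0, -58.0, 12.0], [-37.0, 52.0, 11.0], [58.0, 28.0, 10.0]]
(np.float64(0.5593955575675094), np.float64(-0.2969567603229661), np.float64(66.09631196976059), np.float64(1.4414481574252513), np.float64(4.821427759926312))
```

View pics/end.png

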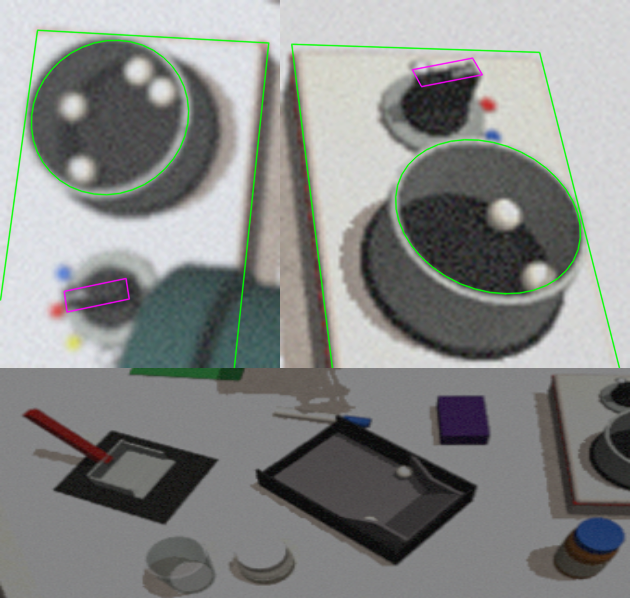

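The final picture shows four balls in the jar at crop (138,69), (162,92), (73,107) and (80,167). The selector bar matches the 1.30 rad wireframe, with its white pointer end toward the red dot. The scoop stands mid-mat, two balls are in the tray, and the bystanders are where they were. Handing in.

Run:
```python
from station import r
print(r.close_job(), r.get_obs()["clock"])
```

```text
the job is handed in; nothing more can be done
the job is handed in; nothing more can be done
```

The job is handed in, with the robot's clock at about 33.5 s of the 70 s allowed. No verdict was reported.

- **Balls:** I scooped four of the six balls and tipped them into the jar. The top view at the end shows four in the jar. The scene camera shows only two of them; the jar wall appears to hide the others. The other two are still in the tray, and no spill was seen.
- **Selector:** I turned it after the balls were in the jar. The gripper's final angle matches 1.30 rad, and the end picture agrees with the bar's pointer end toward the red dot.
- **Scoop:** It stands bowl down on the black mat. The last fit puts it within about 2 mm of the mat's centre.
- **Other things:** The other objects look undisturbed by eye in the end picture; I did not measure them.

**What went wrong:** The scoop jammed twice at the tray's ramp, with forces up to about 30 N, and turned in the gripper. Both times I set it flat on the tray floor, let go and gripped it again before going on. The fingers should have stayed well above the balls, but I did not check this with the cameras. One camera fit of the scoop's angle was unreliable, but its position agreed with the arm's reading within a few mm.

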